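# Set out the rework bench for the next circuit board

### The job

Get the rework bench ready: lay the board carrier flat on the hot plate, centred and squared up with the plate's long side, and then stand the steel hold-down weight on the black chip in the middle of the carrier. Put the flux jar in the middle of the left-most of the three round rubber pads and the hot-air nozzle, standing on its wide collar, in the middle of the pad that comes between the other two from left to right; the right-most pad stays free (left and right as the robot faces the bench, +y being left). Set all down gently, and do not push or knock over the little dropper bottle and the screw tin that stand among them.

Things in the scene. Friction and masses are not known exactly. Their poses are not given: they have to be found in the camera images.
- carrier_center (a point): board carrier, a loose flat aluminium block with a green circuit board let into its top and a black square chip (22 mm) in the middle of the board; 56 mm along its x, 92 mm along its y (the long side), 14 mm high over all (the aluminium sides that can be gripped are 12 mm high), about 0.17 kg. The point is its centre, 7 mm above its underside; z up. Grip it across the 56 mm width (fingers closing along its x)
- weight_center (a point): hold-down weight, a loose solid steel round post 32 mm in diameter with a 40 mm foot flange 7 mm high (tapering to 32 mm at 11 mm), 46 mm tall, flat on top, about 0.25 kg. The point is its centre, 23 mm above its underside; z up; it stands upright at the start. Grip the 32 mm post
- jar_center (a point): flux jar, a loose short round jar of amber glass with a white screw lid, 44 mm in diameter, 40 mm tall, about 0.07 kg. The point is its centre, 20 mm above its underside; z up; it stands upright at the start. 
- nozzle_center (a point): hot-air nozzle, a loose steel piece standing on its wide end: a round collar 40 mm in diameter and 34 mm high with two dark bands, then a cone (34 to 44 mm up) to a tip 18 mm in diameter, 58 mm tall in all, about 0.06 kg. The point is on its axis, 29 mm above its underside; z up; it stands upright at the start. Grip the collar, about 20 mm above its underside
- hotplate_top (a point): hot plate, a low black box with a steel top, fixed to the bench and cold; 84 mm along its x, 120 mm along its y (the long side), 28 mm high; the flat steel top is 76 by 112 mm. The point is the centre of the steel top, 28 mm above the bench; z up
- pad_a: one of three identical round dark rubber rest pads, fixed to the bench, told apart only by where they lie (left-most, in between or right-most, by y); 64 mm across, 3 mm thick with a flat top and a faint ring drawn on it; origin at the centre of its underside, on the bench
- pad_b: one of three identical round dark rubber rest pads, fixed to the bench, told apart only by where they lie (left-most, in between or right-most, by y); 64 mm across, 3 mm thick with a flat top and a faint ring drawn on it; origin at the centre of its underside, on the bench
- pad_c: one of three identical round dark rubber rest pads, fixed to the bench, told apart only by where they lie (left-most, in between or right-most, by y); 64 mm across, 3 mm thick with a flat top and a faint ring drawn on it; origin at the centre of its underside, on the bench
- dropper_center (a point): dropper bottle, a bystander: white plastic, round, 28 mm in diameter, 62 mm tall with a narrow tip, loose and light. The point is half-way up, 31 mm above its underside
- tin_center (a point): screw tin, a bystander: flat round brass tin, 38 mm in diameter, 16 mm high, loose. The point is its centre, 8 mm above its underside
There are look-alikes about, which are no part of the job. What is shaped like the part that bears weight_center but red or turquoise is not meant.

How it is judged:
On the way, in this order (a step that is already met when the one before it is completed fails the run):
1. the carrier lies on the hot plate, centred and square, let go (horizontal distance between carrier_center and hotplate_top below 0.012 m and height (world z) of carrier_center between 0.03 and 0.042 m and angle between the y axis of carrier_center and the y axis of hotplate_top, either way round below 0.15 rad and angle between carrier_center's own z axis and vertical below 0.06 rad and contact force between the fingers and carrier below 0.2 N and linear speed of carrier below 0.01 m/s and angular speed of carrier below 0.1 rad/s), for 0.2 s.
2. then the weight stands on the middle of the carrier on the hot plate (horizontal distance between carrier_center and hotplate_top below 0.012 m and height (world z) of carrier_center between 0.03 and 0.042 m and angle between the y axis of carrier_center and the y axis of hotplate_top, either way round below 0.15 rad and angle between carrier_center's own z axis and vertical below 0.06 rad and horizontal distance between weight_center and carrier_center below 0.01 m and height (world z) of weight_center between 0.06 and 0.07 m and angle between weight_center's own z axis and vertical below 0.08 rad), for 0.2 s.
At the end, for the whole second after the job is handed in: Carrier flat on the hot plate, within 12 mm of its centre and 0.15 rad of square; weight upright on it within 10 mm of its centre; jar upright within 12 mm of the centre of the left-most pad, nozzle likewise on the pad between (by y); right-most pad free; all at rest (all of step 2 and ((y of pad_a in the frame of pad_b above 0 m and y of pad_c in the frame of pad_b below 0 m and horizontal distance between jar_center and pad_a below 0.012 m and horizontal distance between nozzle_center and pad_b below 0.012 m) or (y of pad_a in the frame of pad_c above 0 m and y of pad_b in the frame of pad_c below 0 m and horizontal distance between jar_center and pad_a below 0.012 m and horizontal distance between nozzle_center and pad_c below 0.012 m) or (y of pad_b in the frame of pad_a above 0 m and y of pad_c in the frame of pad_a below 0 m and horizontal distance between jar_center and pad_b below 0.012 m and horizontal distance between nozzle_center and pad_a below 0.012 m) or (y of pad_b in the frame of pad_c above 0 m and y of pad_a in the frame of pad_c below 0 m and horizontal distance between jar_center and pad_b below 0.012 m and horizontal distance between nozzle_center and pad_c below 0.012 m) or (y of pad_c in the frame of pad_a above 0 m and y of pad_b in the frame of pad_a below 0 m and horizontal distance between jar_center and pad_c below 0.012 m and horizontal distance between nozzle_center and pad_a below 0.012 m) or (y of pad_c in the frame of pad_b above 0 m and y of pad_a in the frame of pad_b below 0 m and horizontal distance between jar_center and pad_c below 0.012 m and horizontal distance between nozzle_center and pad_b below 0.012 m)) and height (world z) of jar_center below 0.028 m and angle between each of jar_center, nozzle_center's own z axis and vertical below 0.08 rad and height (world z) of nozzle_center below 0.037 m and linear speed of each of carrier, weight, jar, nozzle below 0.01 m/s and angular speed of each of carrier, weight, jar, nozzle below 0.1 rad/s); the robot touches nothing.
It fails at once if the dropper bottle was pushed more than 20 mm or knocked over (distance of dropper_center from where it was at the start of the episode above 0.02 m or angle between dropper_center's own z axis and vertical above 0.4 rad).
It fails at once if the screw tin was pushed more than 20 mm (distance of tin_center from where it was at the start of the episode above 0.02 m).
It fails at once if one of the four was dropped from a height or thrown (faster than 0.5 m/s with no finger on it) ((linear speed of carrier above 0.5 m/s and contact force between the fingers and carrier below 0.05 N) or (linear speed of weight above 0.5 m/s and contact force between the fingers and weight below 0.05 N) or (linear speed of jar above 0.5 m/s and contact force between the fingers and jar below 0.05 N) or (linear speed of nozzle above 0.5 m/s and contact force between the fingers and nozzle below 0.05 N)).
It also fails if it takes over 109 s, if anything falls off the work surface, if the arm or the gripper's body presses on something with over 40 N, if the wrist force passes 120 N, or if a joint passes its speed limit or range.

### The arm

A 6-joint arm with a two-finger parallel gripper is mounted at the origin on the work surface. World frame = base frame: x ahead of the robot, y to its left, z up, the work surface at z = 0. Lengths are in m, angles in rad, forces in N, time in s.
With the tool pointing down it reaches from about 0.225 to 0.875 m from the base axis. Payload 3.4 kg.
Tool frame: the origin (TCP) lies on the mounting face of the last link; the fingertips stand 173 mm ahead of it and the grasp point (between the pads) lies 155 mm ahead of it; x points along the fingers, y is the direction in which the jaws open and shut, and the axes are right-handed (so a half turn about x gives the same grasp; the last joint's range is limited). The gripper opens to 85 mm and grips with 20 to 120 N. Pads are 22 mm wide; open, the fingers measure 114 mm over their backs; the gripper's body (76 mm by 85 mm) begins 54 mm behind the grasp point. The pads swing forward as they close: fully open they stand 13 mm farther back than shut.
Start: joints at [1.198, 0.276, 1.505, -0, 1.361, -0.121], TCP at [0.143, 0.557, 0.405] pointing down, gripper open.
Joint ranges: [-2.89, 2.89], [-0.75, 2.08], [0.22, 2.7], [-1.18, 4.32], [0.11, 2.71], [-2.7, 2.7]. Speed limits (rad/s): [2.57, 2.57, 3.14, 3.14, 3.14, 3.14].

### API

Orientations are given as a unit quaternion [w, x, y, z].
In Python, from rig import manip gives the robot as it stands.
- The arm moves only by the tool arm_command, never from a script. Its argument "targets" is a list of rows, each an object with "dp": the shift along the tool's x, y, z in m, a list of three; "turn": the turn, a rotation vector about the tool's x, y, z in degrees, a list of three; "grip": the opening, from -1 (shut) to 1 (fully open). In form: [{"dp": [tx, ty, tz], "turn": [wx, wy, wz], "grip": grip}, ...]. A call has 1 to 8 rows; each row shifts and turns the commanded pose from where the row before left it, along the tool's axes as they then stand; what a row does not reach is not made up. A row lasts 1/10 s, in which the tool goes at most 50 mm and 8.59 degrees, less where a joint would pass 70% of its speed; a pose out of reach is approached as far as the arm can. A call with a gripper value outside its range is refused whole. The fingers move at their own pace and stop on an object; "grip_force" is the grip in N (left out, the last holds). Time passes only in rows, so rows that do not move let the fingers close. It gives the time, the measured TCP pose, the force and the opening at its end, in the units of the state.
- manip.get_state(): the state, without advancing time (a new reading comes with each control period).
- manip.get_image(name): name is "side" or "top" or "wrist"; returns the picture (384x512x3 uint8, red, green, blue); there is no depth.
- manip.calibration(name): a dict with "fx", "fy", "cx", "cy" (pixels), "k1" (the pictures are not rectified: a ray, as slopes to the right and down, at radius r is drawn at 1 + k1 r^2 times it, then the intrinsics apply), "R" (3x3) and "t" (3): a world point X has camera coordinates R X + t. Camera axes: x right, y down, z forward; pixel columns grow to the right and rows downward; lengths in m; the calibration is good to about 2 mm. A picture is of the moment at which its call begins: read the wrist's pose just before it. calibration takes no time and is no camera call; for the wrist camera it gives the pose at the moment of the call.
- manip.sign_off(): hands the job in, once; it reports no verdict.
The state is a dict: "clock": time; "qpos": joint angles; "qd": joint speeds; "effort": joint torques, N m; "position": TCP position; "ee_rot": TCP orientation; "contact_force": force on the tool from outside, world axes, zero at the start; "moment": the same for the moment, N m; "width": finger opening in m.
Only numpy, scipy, OpenCV 4.12 (cv2) and the standard library are available. Lean on these libraries where they do the work, as an engineer would, in place of code of your own. Each camera call takes 0.05 s, during which the arm holds its last target.

## Working session

There is one attempt and no reset: what is moved stays moved. The work goes in short steps, Python scripts to look and compute and a tool call to move; the robot and the scene stay as the last step left them, time stands still between calls to the robot, and variables do not carry over. Pictures are saved under pics/ and viewed, and the job is handed in when it is done.

Besides the shell and the picture viewer there is one more tool, called as name(argument=value, ...), one argument or row to a line, values as JSON. arm_command: Moves the arm, as the interface text tells. Its arguments: {"type":"object","properties":{"targets":{"type":"array"},"grip_force":{"type":"number"}},"required":["targets"]}

```bash
mkdir -p pics; ls
python3 - <<'E'
from rig import manip
import cv2,numpy as np
print(manip.get_state())
for n in ("side","top","wrist"):
    c=manip.calibration(n);print(n,{k:np.round(v,4).tolist() for k,v in c.items()})
    im=manip.get_image(n);cv2.imwrite(f"pics/{n}0.png",im[:,:,::-1]);np.save(f"{n}0.npy",im)
E
```

```text
pics
{'clock': 0.0, 'qpos': array([ 1.19797272e+00,  2.76600359e-01,  1.50615905e+00,  2.61691299e-05,
        1.36069799e+00, -1.21005416e-01]), 'qd': array([ 0.00017456, -0.00146933,  0.00044189, -0.00034375, -0.00057813,
        0.00018693]), 'effort': array([-1.22561323e-04, -4.16784024e+01, -2.45803982e+01,  2.84059452e-04,
        1.10103982e-02, -1.24687111e-05]), 'position': array([0.14319307, 0.55665864, 0.40382603]), 'ee_rot': array([ 0.7013388 ,  0.08816093,  0.70167863, -0.08943509]), 'contact_force': array([ 0.62003472, -0.10667655,  0.0112933 ]), 'moment': array([-0.0054264 ,  0.01831961,  0.03374311]), 'width': 0.08548840089151134}
side {'fx': 360.4151, 'fy': 360.4151, 'cx': 260.1461, 'cy': 186.9293, 'k1': 0.0079, 'R': [[0.9537, -0.3001, 0.0192], [-0.1894, -0.649, -0.7368], [0.2335, 0.6991, -0.6758]], 't': [-0.4998, 0.1397, 0.7414]}
top {'fx': 477.5146, 'fy': 477.5146, 'cx': 254.4576, 'cy': 194.4939, 'k1': -0.1791, 'R': [[-0.029, -0.9995, -0.0145], [-0.9917, 0.0306, -0.1252], [0.1256, 0.0108, -0.992]], 't': [0.0236, 0.5286, 1.2774]}
wrist {'fx': 301.7018, 'fy': 301.7018, 'cx': 252.7183, 'cy': 192.368, 'k1': -0.0549, 'R': [[0.2495, 0.9684, -0.0009], [0.9173, -0.2361, 0.3206], [0.3102, -0.0808, -0.9472]], 't': [-0.5742, -0.0397, 0.3804]}
```

View pics/top0.png

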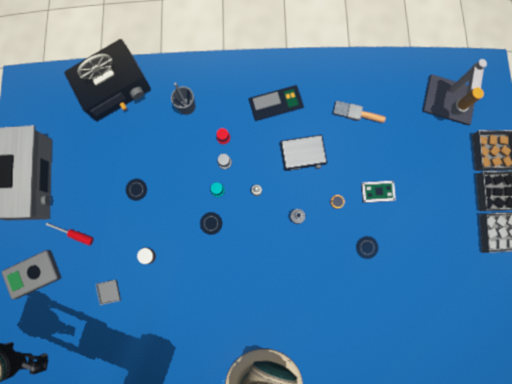

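View pics/side0.png

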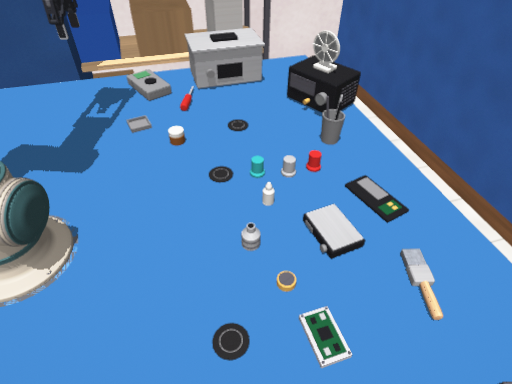

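View pics/wrist0.png

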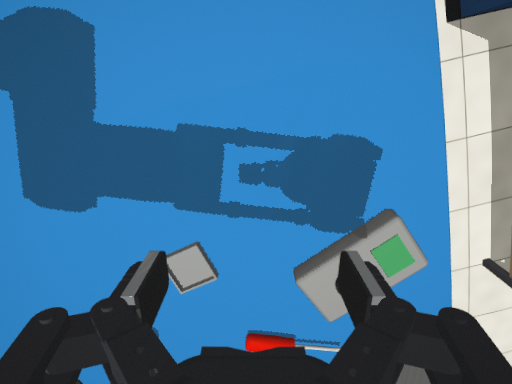

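```bash
cat > h.py <<'E'
from rig import manip
import cv2,numpy as np
from scipy.spatial.transform import Rotation as Ro
def K(c): return np.array([[c['fx'],0,c['cx']],[0,c['fy'],c['cy']],[0,0,1.]])
def ray(c,uv):
    # cv2 model: 1+k1 r^2 same as here
    p=cv2.undistortPoints(np.float64(uv).reshape(-1,1,2),K(c),np.array([c['k1'],0,0,0,0.])).reshape(-1,2)
    d=np.c_[p,np.ones(len(p))]@np.array(c['R'])
    o=-np.array(c['R']).T@np.array(c['t'])
    return o,d
def onz(c,uv,z):
    o,d=ray(c,uv); s=(z-o[2])/d[:,2]; return o+s[:,None]*d
def proj(c,X):
    R=np.array(c['R']);rv,_=cv2.Rodrigues(R)
    return cv2.projectPoints(np.float64(X).reshape(-1,1,3),rv,np.float64(c['t']),K(c),np.array([c['k1'],0,0,0,0.]))[0].reshape(-1,2)
def tcp():
    s=manip.get_state();q=s['ee_rot'];return np.array(s['position']),Ro.from_quat([q[1],q[2],q[3],q[0]])
def grab(n,name):
    c=manip.calibration(n);im=manip.get_image(n);cv2.imwrite(f"pics/{name}.png",im[:,:,::-1]);return c,im
E
python3 - <<'E'
from h import *
im=np.load('top0.npy')
crop=im[110:280,110:410]
cv2.imwrite('pics/topz.png',cv2.resize(crop[:,:,::-1],None,fx=2.6,fy=2.6,interpolation=cv2.INTER_CUBIC))
c=manip.calibration('top')
for n,u,z in [('plate',(303,152),.028),('carrier',(378,191),.014),('weight',(224,160),.046),('nozzle',(297,215),.058),('tin',(337,201),.016),('dropper',(256,189),.062),('jar',(145,256),.04),('padL',(136,189),.003),('padM',(211,223),.003),('padR',(367,247),.003)]:
    print(n,onz(c,u,z).round(3))
p,r=tcp();print(p,r.as_matrix().round(3))
cw=manip.calibration('wrist');R=np.array(cw['R']);print('cam in tcp',r.inv().apply(-R.T@np.array(cw['t'])-p), (R@r.as_matrix()).round(3))
E
```

```text
plate [[ 0.645 -0.131  0.028]]
carrier [[ 0.531 -0.34   0.014]]
weight [[0.626 0.089 0.046]]
nozzle [[ 0.467 -0.105  0.058]]
tin [[ 0.506 -0.221  0.016]]
dropper [[0.54  0.003 0.062]]
jar [[0.368 0.311 0.04 ]]
padL [[0.559 0.346 0.003]]
padM [[0.456 0.132 0.003]]
padR [[ 0.375 -0.302  0.003]]
[0.1432056  0.55674199 0.40403603] [[-0.001  0.249  0.968]
 [-0.001  0.968 -0.249]
 [-1.    -0.001 -0.   ]]
cam in tcp [ 0.03136312 -0.00018778 -0.0840961 ] [[-0.001  1.     0.   ]
 [-0.321 -0.001  0.947]
 [ 0.947  0.001  0.321]]
```

View pics/topz.png

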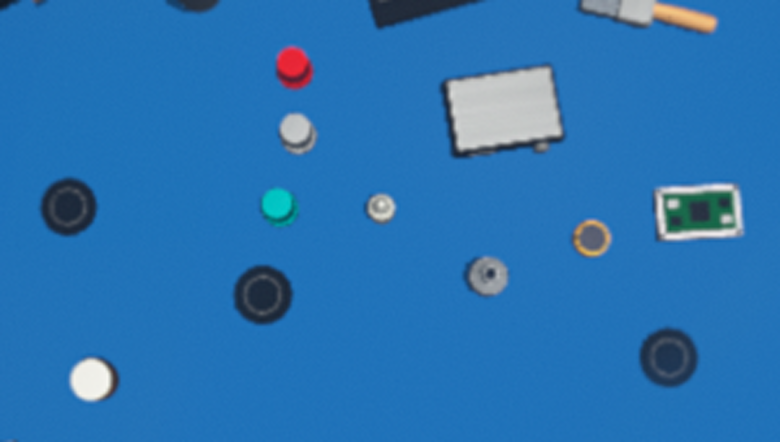

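Run:
```python
from h import *
im=np.load('top0.npy'); c=manip.calibration('top')
big=cv2.resize(im,None,fx=4,fy=4,interpolation=cv2.INTER_CUBIC)
hsv=cv2.cvtColor(big,cv2.COLOR_RGB2HSV); H,S,V=cv2.split(hsv)
dark=V<75; light=(S<60)&(V>100); pale=(S<90)&(V>90)
tin=((H<30)|(S<100))
def blob(m,u,rad):
    m=m.astype(np.uint8)*255
    k=np.zeros_like(m);cv2.circle(k,(int(u[0]*4),int(u[1]*4)),rad*4,255,-1)
    cs,_=cv2.findContours(m&k,cv2.RETR_EXTERNAL,cv2.CHAIN_APPROX_NONE)
    return max(cs,key=cv2.contourArea)
def px(p): return (np.float64(p).reshape(-1,2)+.5)/4-.5
for n,m,u,rad,z,in [('plate',light,(303,152),32,.028),('carrier',(light|((H>55)&(H<90)&(S>100))),(378,191),25,.012),('weight',light,(224,160),12,.046),('nozzle',pale,(297,215),12,.034),('tin',tin,(337,201),12,.016),('dropper',light,(256,189),12,.03),('jar',light,(145,256),14,.04),('padL',dark,(136,189),15,.003),('padM',dark,(211,223),15,.003),('padR',dark,(367,247),15,.003)]:
    b=blob(m,u,rad); X=onz(c,px(b),z)[:,:2]*1000
    (cx,cy),r=cv2.minEnclosingCircle(X.astype(np.float32)); rc=cv2.minAreaRect(X.astype(np.float32))
    print(n,'circ',round(cx,1),round(cy,1),round(r,1),'rect',np.round(rc[0],1),np.round(rc[1],1),round(rc[2],1))
```

```text
plate circ 647.0 -132.6 68.1 rect [ 646.9 -132.4] [ 79.6 115.4] 7.0
carrier circ 529.9 -340.6 52.1 rect [ 530.8 -341. ] [57.5 94.1] 1.6
weight circ 623.4 88.8 21.3 rect [623.6  88.7] [42.4 33.8] 24.8
nozzle circ 467.2 -107.4 20.5 rect [ 467. -107.] [39.7 39.1] 87.9
tin circ 505.1 -222.0 21.2 rect [ 505.4 -221.4] [40.8 41.1] 60.6
dropper circ 542.5 3.3 14.9 rect [542.6   2.8] [27.6 28.5] 88.2
jar circ 369.2 311.4 23.2 rect [370.  311.7] [44.8 43.6] 89.1
padL circ 558.7 345.9 29.4 rect [559.  345.9] [57.9 57.4] 26.5
padM circ 456.6 133.1 29.6 rect [456.4 132.7] [56.9 58.2] 88.8
padR circ 383.6 -296.6 25.2 rect [ 391.4 -292.3] [19.3 50.5] 28.6
```

```bash
cat >> h.py <<'E'
def rows(P,yaw,step=.042,dps=8.0):
    """target TCP P, yaw of tool y axis (deg, world); prints per-row tool shifts/turn"""
    p,r=tcp();M=r.as_matrix();y0=np.degrees(np.arctan2(M[1,1],M[0,1]))
    d=np.array(P)-p; t=(yaw-y0+180)%360-180
    n=int(max(1,np.ceil(np.linalg.norm(d)/step),np.ceil(abs(t)/dps)))
    tilt=np.degrees(np.arccos(np.clip(-M[2,0],-1,1)))
    print('at',p.round(4),'yaw',round(y0,2),'tilt',round(tilt,2),'d',d.round(4),'turn',round(t,1),'n',n)
    for i in range(n):
        a=np.radians(y0+t*i/n); 
        ty=np.array([np.cos(a),np.sin(a),0]); tz=np.array([np.sin(a),-np.cos(a),0]); e=d/n*1000
        print(i,np.round([-e[2],e@ty,e@tz],1),round(-t/n,2))
    from scipy.spatial.transform import Rotation as Ro
    # level correction as rotvec in tool frame
    T=np.array([[0,np.cos(np.radians(y0)),np.sin(np.radians(y0))],[0,np.sin(np.radians(y0)),-np.cos(np.radians(y0))],[-1,0,0]])
    print('level rotvec deg',np.degrees((r.inv()*Ro.from_matrix(T)).as_rotvec()).round(2))
E
python3 -c "
from h import *
rows([.531,-.341,.33],1.6)"
```

```text
at [0.1432 0.5567 0.404 ] yaw 75.57 tilt 0.08 d [ 0.3878 -0.8977 -0.074 ] turn -74.0 n 24
0 [  3.1 -32.2  25. ] 3.08
1 [  3.1 -30.8  26.7] 3.08
2 [  3.1 -29.3  28.3] 3.08
3 [  3.1 -27.8  29.8] 3.08
4 [  3.1 -26.1  31.3] 3.08
5 [  3.1 -24.4  32.6] 3.08
6 [  3.1 -22.6  33.9] 3.08
7 [  3.1 -20.8  35.1] 3.08
8 [  3.1 -18.8  36.1] 3.08
9 [  3.1 -16.9  37.1] 3.08
10 [  3.1 -14.9  37.9] 3.08
11 [  3.1 -12.8  38.7] 3.08
12 [  3.1 -10.7  39.3] 3.08
13 [ 3.1 -8.6 39.8] 3.08
14 [ 3.1 -6.4 40.2] 3.08
15 [ 3.1 -4.2 40.5] 3.08
16 [ 3.1 -2.1 40.7] 3.08
17 [ 3.1  0.1 40.7] 3.08
18 [ 3.1  2.3 40.7] 3.08
19 [ 3.1  4.5 40.5] 3.08
20 [ 3.1  6.7 40.2] 3.08
21 [ 3.1  8.8 39.8] 3.08
22 [ 3.1 11.  39.2] 3.08
23 [ 3.1 13.1 38.6] 3.08
level rotvec deg [-0.   -0.01  0.08]
```

arm_command(
  targets=[
    {"dp":[0.003,-0.032,0.025],"turn":[3.08,0,0],"grip":1},
    {"dp":[0.003,-0.031,0.027],"turn":[3.08,0,0],"grip":1},
    {"dp":[0.003,-0.029,0.028],"turn":[3.08,0,0],"grip":1},
    {"dp":[0.003,-0.028,0.03],"turn":[3.08,0,0],"grip":1},
    {"dp":[0.003,-0.026,0.031],"turn":[3.08,0,0],"grip":1},
    {"dp":[0.003,-0.024,0.033],"turn":[3.08,0,0],"grip":1},
    {"dp":[0.003,-0.023,0.034],"turn":[3.08,0,0],"grip":1},
    {"dp":[0.003,-0.021,0.035],"turn":[3.08,0,0],"grip":1},
  ],
)

```text
clock: 0.95
position: [0.273, 0.256, 0.3805]
ee_rot: [0.666, 0.237, 0.666, -0.237]
contact_force: [0.4, 0.1, 0.3]
width: 0.0856
```

arm_command(
  targets=[
    {"dp":[0.003,-0.019,0.036],"turn":[3.08,0,0],"grip":1},
    {"dp":[0.003,-0.017,0.037],"turn":[3.08,0,0],"grip":1},
    {"dp":[0.003,-0.015,0.038],"turn":[3.08,0,0],"grip":1},
    {"dp":[0.003,-0.013,0.039],"turn":[3.08,0,0],"grip":1},
    {"dp":[0.003,-0.011,0.039],"turn":[3.08,0,0],"grip":1},
    {"dp":[0.003,-0.009,0.04],"turn":[3.08,0,0],"grip":1},
    {"dp":[0.003,-0.006,0.04],"turn":[3.08,0,0],"grip":1},
    {"dp":[0.003,-0.004,0.04],"turn":[3.08,0,0],"grip":1},
  ],
)

```text
clock: 1.75
position: [0.4016, -0.0433, 0.3565]
ee_rot: [0.6, 0.374, 0.6, -0.374]
contact_force: [0.3, 1.1, -0.8]
width: 0.0858
```

```bash
python3 -c "
from h import *
grab('wrist','w1')
rows([.531,-.341,.33],1.6)"
```

```text
at [ 0.4047 -0.0478  0.3565] yaw 25.93 tilt 0.4 d [ 0.1263 -0.2932 -0.0265] turn -24.3 n 8
0 [ 3.3 -1.8 39.9] 3.04
1 [ 3.3  0.3 39.9] 3.04
2 [ 3.3  2.4 39.8] 3.04
3 [ 3.3  4.5 39.6] 3.04
4 [ 3.3  6.6 39.4] 3.04
5 [ 3.3  8.7 38.9] 3.04
6 [ 3.3 10.7 38.4] 3.04
7 [ 3.3 12.8 37.8] 3.04
level rotvec deg [-0.    0.4  -0.02]
```

View pics/w1.png

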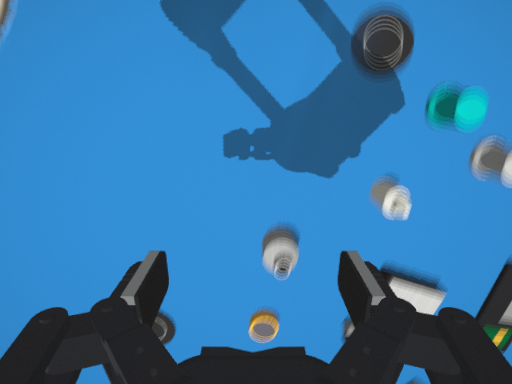

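arm_command(
  targets=[
    {"dp":[0.003,-0.002,0.04],"turn":[3.04,0,0],"grip":1},
    {"dp":[0.003,0,0.04],"turn":[3.04,0,0],"grip":1},
    {"dp":[0.003,0.002,0.04],"turn":[3.04,0,0],"grip":1},
    {"dp":[0.003,0.005,0.04],"turn":[3.04,0,0],"grip":1},
    {"dp":[0.003,0.007,0.039],"turn":[3.04,0,0],"grip":0.6},
    {"dp":[0.003,0.009,0.039],"turn":[3.04,0,0],"grip":0.6},
    {"dp":[0.003,0.011,0.038],"turn":[3.04,0,0],"grip":0.6},
    {"dp":[0.003,0.013,0.038],"turn":[3.04,0,0],"grip":0.6},
  ],
)

```text
clock: 2.6
position: [0.531, -0.3353, 0.3321]
ee_rot: [0.508, 0.492, 0.508, -0.492]
contact_force: [0.9, 0.1, -0.1]
width: 0.0684
```

arm_command(
  targets=[
    {"dp":[0,0,0],"turn":[0,0,0],"grip":0.6},
    {"dp":[0,0,0],"turn":[0,0,0],"grip":0.6},
  ],
)

```text
clock: 2.8
position: [0.5305, -0.3344, 0.3316]
ee_rot: [0.508, 0.492, 0.509, -0.491]
contact_force: [0.3, 0.9, -0.0]
width: 0.0682
```

```bash
python3 -c "
from h import *
grab('wrist','w2')
print(manip.get_state()['width'])
rows([.531,-.341,.33],1.6)"
```

```text
0.06838561684991945
at [ 0.5303 -0.3335  0.3319] yaw 1.98 tilt 0.15 d [ 0.0007 -0.0075 -0.0019] turn -0.4 n 1
0 [1.9 0.5 7.5] 0.38
level rotvec deg [-0.   -0.12  0.09]
```

View pics/w2.png

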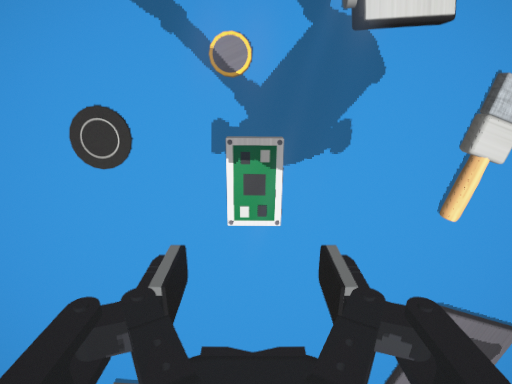

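```bash
cat >> h.py <<'E'
def rectm(c,im,u,rad,z,mask=None):
    big=cv2.resize(im,None,fx=3,fy=3,interpolation=cv2.INTER_CUBIC)
    H,S,V=cv2.split(cv2.cvtColor(big,cv2.COLOR_RGB2HSV))
    m=(mask(H,S,V) if mask else ~((H>95)&(H<125)&(S>110))).astype(np.uint8)*255
    k=np.zeros_like(m);cv2.circle(k,(int(u[0]*3),int(u[1]*3)),rad*3,255,-1)
    cs,_=cv2.findContours(m&k,cv2.RETR_EXTERNAL,cv2.CHAIN_APPROX_NONE)
    b=max(cs,key=cv2.contourArea); p=(np.float64(b).reshape(-1,2)+.5)/3-.5
    X=(onz(c,p,z)[:,:2]*1000).astype(np.float32)
    rc=cv2.minAreaRect(X); ci=cv2.minEnclosingCircle(X)
    print('rect',np.round(rc[0],1),np.round(rc[1],1),round(rc[2],2),'circ',np.round(ci[0],1),round(ci[1],1),'px',p.min(0),p.max(0))
E
python3 -c "
from h import *
c,im=grab('wrist','w3')
rectm(c,im,(255,181),58,.012)
chip=lambda H,S,V:(V<90)
rectm(c,im,(255,185),17,.014,chip)
rectm(c,im,(231,53),26,.016)
rectm(c,im,(100,136),40,.003)
"
```

```text
rect [ 530.3 -338.6] [56.6 93.6] 1.41 circ [ 530.1 -338.8] 53.6 px [225.66666667 137.        ] [284.         226.33333333]
rect [ 530.3 -339.4] [21.  21.3] 1.44 circ [ 530.2 -339.3] 14.5 px [244. 175.] [265.33333333 195.33333333]
rect [ 505.  -220.3] [37.9 38.6] 61.76 circ [ 504.9 -220.9] 19.5 px [208.33333333  31.33333333] [252.          78.33333333]
rect [ 375.2 -299.4] [62.4 62.2] 81.08 circ [ 375.1 -299.4] 31.7 px [ 70.33333333 106.33333333] [131.66666667 169.        ]
```

arm_command(
  targets=[
    {"dp":[0.02,0,0.005],"turn":[0.5,0,0],"grip":0.6},
    {"dp":[0.035,0,0],"turn":[0,0,0],"grip":0.6},
    {"dp":[0.035,0,0],"turn":[0,0,0],"grip":0.6},
    {"dp":[0.03,0,0],"turn":[0,0,0],"grip":0.6},
    {"dp":[0.02,0,0],"turn":[0,0,0],"grip":0.6},
    {"dp":[0.012,0,0],"turn":[0,0,0],"grip":0.6},
    {"dp":[0.006,0,0],"turn":[0,0,0],"grip":0.6},
    {"dp":[0,0,0],"turn":[0,0,0],"grip":0.6},
  ],
)

```text
clock: 3.7
position: [0.5307, -0.3385, 0.1748]
ee_rot: [0.506, 0.493, 0.507, -0.493]
contact_force: [-0.0, 0.7, 0.6]
width: 0.0684
```

```bash
python3 -c "
from h import *
grab('wrist','w4')
print(manip.get_state()['width'])
rows([.5302,-.339,.170],1.4)
grab('side','s4')"
```

```text
0.06810136844733612
at [ 0.531  -0.3389  0.1755] yaw 1.5 tilt 0.06 d [-0.0008 -0.0001 -0.0055] turn -0.1 n 1
0 [ 5.5 -0.8  0.1] 0.1
level rotvec deg [-0.    0.04 -0.05]
```

View pics/w4.png

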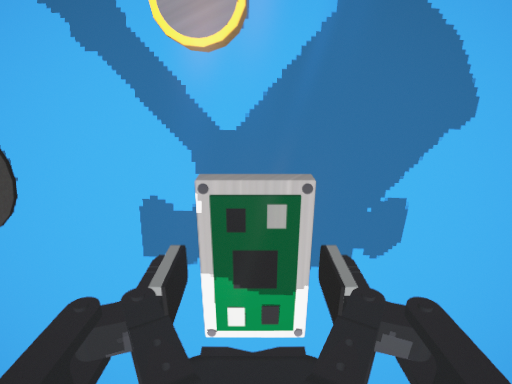

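arm_command(
  targets=[
    {"dp":[0.002,-0.0005,0],"turn":[0,0,0],"grip":0.6},
    {"dp":[0.002,0,0],"turn":[0,0,0],"grip":0.6},
    {"dp":[0.002,0,0],"turn":[0,0,0],"grip":0.6},
    {"dp":[0,0,0],"turn":[0,0,0],"grip":0.6},
  ],
)

```text
clock: 4.2
position: [0.5301, -0.339, 0.1685]
ee_rot: [0.506, 0.494, 0.507, -0.494]
contact_force: [-0.1, 0.6, -0.2]
width: 0.0682
```

arm_command(
  targets=[
    {"dp":[0.0015,0,0],"turn":[0,0,0],"grip":0.6},
    {"dp":[0,0,0],"turn":[0,0,0],"grip":0.6},
  ],
)

```text
clock: 4.4
position: [0.5302, -0.3391, 0.167]
ee_rot: [0.506, 0.494, 0.506, -0.494]
contact_force: [-0.1, 0.0, -0.7]
width: 0.0682
```

```bash
python3 -c "
from h import *
grab('wrist','w5')
print(manip.get_state()['width'],manip.get_state()['contact_force'])
rows([.5302,-.339,.170],1.4)
c,im=grab('side','s5')
cv2.imwrite('pics/s5z.png',cv2.resize(im[270:384,230:400,::-1],None,fx=4,fy=4))"
```

```text
0.06833043825537262 [-0.97168959  0.73850091  0.05154449]
at [ 0.5302 -0.3391  0.167 ] yaw 1.47 tilt 0.02 d [-0.      0.0001  0.003 ] turn -0.1 n 1
0 [-3.  -0.  -0.1] 0.07
level rotvec deg [-0.   -0.01  0.01]
```

View pics/s5z.png

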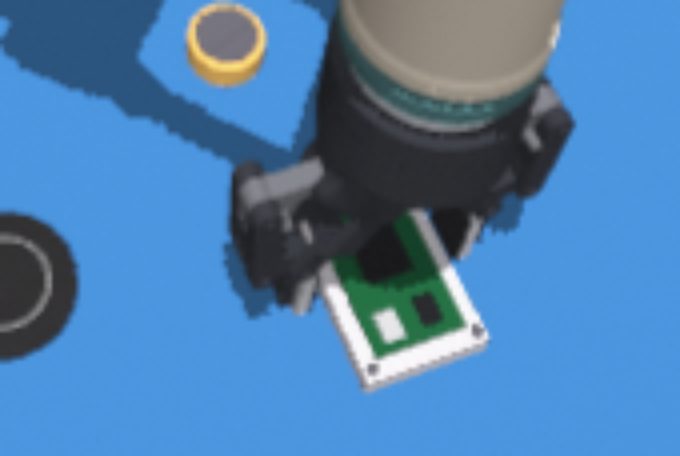

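View pics/w5.png

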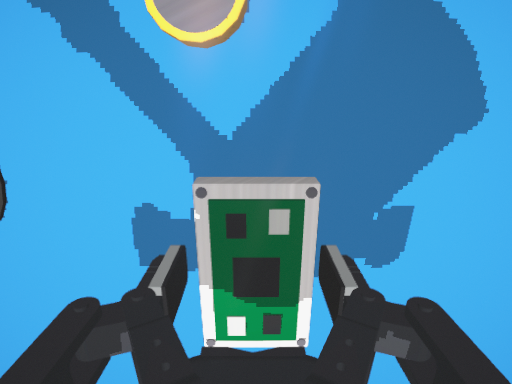

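arm_command(
  targets=[
    {"dp":[0,0,0],"turn":[0,0,0],"grip":0.3},
    {"dp":[0,0,0],"turn":[0,0,0],"grip":0.15},
    {"dp":[0,0,0],"turn":[0,0,0],"grip":0.1},
    {"dp":[0,0,0],"turn":[0,0,0],"grip":0.1},
    {"dp":[0,0,0],"turn":[0,0,0],"grip":0.1},
  ],
  grip_force=35,
)

```text
clock: 5.0
position: [0.5307, -0.3395, 0.1695]
ee_rot: [0.507, 0.493, 0.505, -0.493]
contact_force: [-1.7, 0.4, 11.4]
width: 0.0551
```

```bash
python3 -c "
from h import *
print(manip.get_state()['width'],manip.get_state()['contact_force'])
rows([.5302,-.339,.25],1.4)"
```

```text
0.0550850343410469 [-1.74263872  0.39118741 11.38696885]
at [ 0.5307 -0.3395  0.1695] yaw 1.49 tilt 0.16 d [-0.0005  0.0005  0.0805] turn -0.1 n 2
0 [-40.3  -0.2  -0.3] 0.04
1 [-40.3  -0.2  -0.3] 0.04
level rotvec deg [-0.    0.12 -0.11]
```

arm_command(
  targets=[
    {"dp":[-0.01,0,0],"turn":[0,0,0],"grip":0.1},
    {"dp":[-0.03,0,0],"turn":[0,0,0],"grip":0.1},
    {"dp":[-0.04,0,0],"turn":[0,0,0],"grip":0.1},
    {"dp":[-0.04,0,0],"turn":[0,0,0],"grip":0.1},
    {"dp":[0,0,0],"turn":[0,0,0],"grip":0.1},
  ],
)

```text
clock: 5.5
position: [0.5319, -0.3402, 0.2934]
ee_rot: [0.511, 0.494, 0.502, -0.493]
contact_force: [0.3, -0.5, -1.5]
width: 0.0552
```

```bash
python3 -c "
from h import *
print(manip.get_state()['width'],manip.get_state()['contact_force'])
rows([.64,-.18,.29],7)
grab('wrist','w6')"
```

```text
0.055246729273538756 [ 0.31750445 -0.52911915 -1.45714182]
at [ 0.5319 -0.3402  0.2934] yaw 1.48 tilt 0.7 d [ 0.1081  0.1602 -0.0034] turn 5.5 n 5
0 [  0.7  22.4 -31.5] -1.1
1 [  0.7  23.1 -31. ] -1.1
2 [  0.7  23.6 -30.6] -1.1
3 [  0.7  24.2 -30.1] -1.1
4 [  0.7  24.8 -29.7] -1.1
level rotvec deg [-0.    0.44 -0.54]
```

View pics/w6.png

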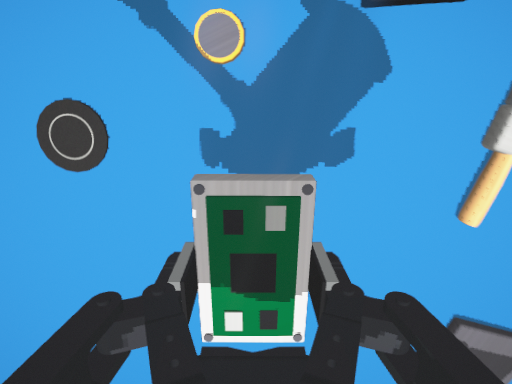

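arm_command(
  targets=[
    {"dp":[0,0.028,-0.022],"turn":[-1.1,0.4,-0.5],"grip":0.1},
    {"dp":[0,0.028,-0.022],"turn":[-1.1,0,0],"grip":0.1},
    {"dp":[0,0.028,-0.022],"turn":[-1.1,0,0],"grip":0.1},
    {"dp":[0,0.028,-0.022],"turn":[-1.1,0,0],"grip":0.1},
    {"dp":[0,0,0],"turn":[-1.1,0,0],"grip":0.1},
    {"dp":[0,0,0],"turn":[0,0,0],"grip":0.1},
    {"dp":[0,0,0],"turn":[0,0,0],"grip":0.1},
  ],
)

```text
clock: 6.25
position: [0.6363, -0.2454, 0.2854]
ee_rot: [0.524, 0.468, 0.534, -0.47]
contact_force: [-1.2, 0.1, -2.0]
width: 0.0547
```

```bash
python3 -c "
from h import *
rows([.647,-.1325,.29],7)
c,im=grab('wrist','w7')
rectm(c,im,(250,100),120,.028,lambda H,S,V:(S<40)&(V>100))"
```

```text
at [ 0.6363 -0.2454  0.2854] yaw 6.94 tilt 0.82 d [0.0107 0.1129 0.0046] turn 0.1 n 3
0 [ -1.5   8.1 -36.9] -0.02
1 [ -1.5   8.1 -36.9] -0.02
2 [ -1.5   8.1 -36.9] -0.02
level rotvec deg [-0.   -0.52  0.64]
rect [ 647.9 -142.7] [76.3 87.7] 6.91 circ [ 647.7 -142.7] 57.7 px [238.          -0.33333333] [349.         131.66666667]
```

View pics/w7.png

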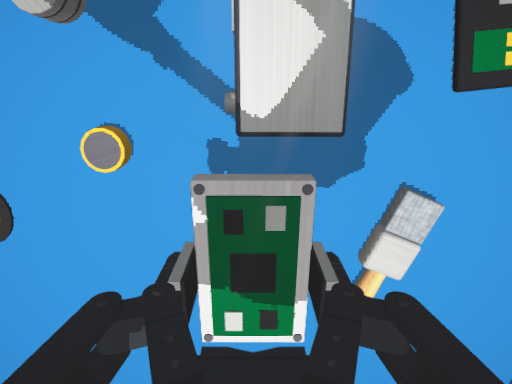

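arm_command(
  targets=[
    {"dp":[0,0.008,-0.037],"turn":[0,-0.4,0.5],"grip":0.1},
    {"dp":[0,0.008,-0.037],"turn":[0,0,0],"grip":0.1},
    {"dp":[0,0.008,-0.037],"turn":[0,0,0],"grip":0.1},
    {"dp":[0,0,0],"turn":[0,0,0],"grip":0.1},
    {"dp":[0,0,0],"turn":[0,0,0],"grip":0.1},
    {"dp":[0,0,0],"turn":[0,0,0],"grip":0.1},
  ],
)

```text
clock: 6.9
position: [0.6472, -0.1334, 0.2873]
ee_rot: [0.529, 0.469, 0.529, -0.469]
contact_force: [0.3, -0.2, -2.2]
width: 0.0554
```

```bash
python3 -c "
from h import *
rows([.6467,-.1313,.29],7)
c,im=grab('wrist','w8')
z=tcp()[0][2]
rectm(c,im,(253,272),32,z-.1555,lambda H,S,V:(V<60))
rectm(c,im,(253,265),110,z-.1575,lambda H,S,V:(H>50)&(H<88)&(S>100))"
```

```text
at [ 0.6472 -0.1334  0.2873] yaw 6.9 tilt 0.03 d [-0.0005  0.0021  0.0027] turn 0.1 n 1
0 [-2.7 -0.3 -2.1] -0.1
level rotvec deg [ 0.   -0.   -0.03]
rect [ 646.  -133.4] [21.9 21.7] 6.85 circ [ 646.1 -133.2] 15.1 px [229.66666667 253.33333333] [276. 292.]
rect [ 646.1 -134.2] [42.2 79.1] 6.7 circ [ 645.9 -134.1] 44.4 px [205.66666667 195.66666667] [300.33333333 335.33333333]
```

View pics/w8.png

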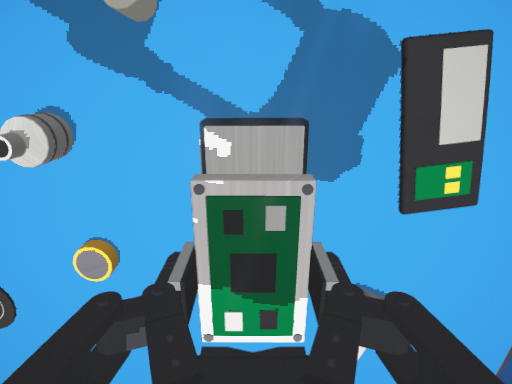

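arm_command(
  targets=[
    {"dp":[0.02,0.001,-0.002],"turn":[0,0,0],"grip":0.1},
    {"dp":[0.03,0,0],"turn":[0,0,0],"grip":0.1},
    {"dp":[0.02,0,0],"turn":[0,0,0],"grip":0.1},
    {"dp":[0.01,0,0],"turn":[0,0,0],"grip":0.1},
    {"dp":[0.004,0,0],"turn":[0,0,0],"grip":0.1},
    {"dp":[0,0,0],"turn":[0,0,0],"grip":0.1},
    {"dp":[0,0,0],"turn":[0,0,0],"grip":0.1},
  ],
)

```text
clock: 7.65
position: [0.649, -0.1304, 0.2043]
ee_rot: [0.53, 0.469, 0.529, -0.468]
contact_force: [-0.9, -0.6, -1.9]
width: 0.0555
```

arm_command(
  targets=[
    {"dp":[0.002,0,0],"turn":[0,0,0],"grip":0.1},
    {"dp":[0.002,0,0],"turn":[0,0,0],"grip":0.1},
    {"dp":[0,0,0],"turn":[0,0,0],"grip":0.1},
  ],
)

```text
clock: 7.95
position: [0.6484, -0.1297, 0.1994]
ee_rot: [0.53, 0.469, 0.53, -0.468]
contact_force: [0.3, 0.7, -1.5]
width: 0.0554
```

arm_command(
  targets=[
    {"dp":[0.0015,-0.001,0.001],"turn":[0,0,0],"grip":0.1},
    {"dp":[0.001,0,0],"turn":[0,0,0],"grip":0.1},
    {"dp":[0,0,0],"turn":[0,0,0],"grip":0.1},
  ],
)

```text
clock: 8.25
position: [0.6475, -0.131, 0.1976]
ee_rot: [0.53, 0.469, 0.529, -0.468]
contact_force: [-1.5, 0.3, 4.4]
width: 0.055
```

arm_command(
  targets=[
    {"dp":[0,0,0],"turn":[0,0,0],"grip":0.2},
    {"dp":[0,0,0],"turn":[0,0,0],"grip":0.35},
    {"dp":[0,0,0],"turn":[0,0,0],"grip":0.6},
    {"dp":[0,0,0],"turn":[0,0,0],"grip":0.6},
    {"dp":[-0.01,0,0],"turn":[0,0,0],"grip":0.6},
    {"dp":[-0.03,0,0],"turn":[0,0,0],"grip":0.6},
    {"dp":[-0.04,0,0],"turn":[0,0,0],"grip":0.6},
    {"dp":[-0.04,0,0],"turn":[0,0,0],"grip":0.6},
  ],
)

```text
clock: 9.05
position: [0.6474, -0.131, 0.3181]
ee_rot: [0.529, 0.469, 0.53, -0.468]
contact_force: [1.4, 0.1, -0.3]
width: 0.0681
```

arm_command(
  targets=[
    {"dp":[0,0,-0.03],"turn":[0,0,0],"grip":0.6},
    {"dp":[0,0,-0.03],"turn":[0,0,0],"grip":0.6},
    {"dp":[0,0,0],"turn":[0,0,0],"grip":0.6},
    {"dp":[0,0,0],"turn":[0,0,0],"grip":0.6},
  ],
)

```text
clock: 9.45
position: [0.6402, -0.071, 0.3175]
ee_rot: [0.53, 0.469, 0.529, -0.468]
contact_force: [0.5, -0.2, 0.9]
width: 0.0688
```

```bash
python3 -c "
from h import *
rows([.6236,.089,.33],90)
c,im=grab('wrist','w9')
rectm(c,im,(253,230),110,.040,lambda H,S,V:(H>50)&(H<88)&(S>100))
c,im=grab('top','t9')
cv2.imwrite('pics/t9z.png',cv2.resize(im[90:280,110:410,::-1],None,fx=2.6,fy=2.6))
"
```

```text
at [ 0.6402 -0.071   0.3175] yaw 7.06 tilt 0.08 d [-0.0166  0.16    0.0125] turn 82.9 n 11
0 [ -1.1   0.3 -14.6] -7.54
1 [ -1.1   2.2 -14.5] -7.54
2 [ -1.1   4.1 -14. ] -7.54
3 [ -1.1   5.9 -13.4] -7.54
4 [ -1.1   7.6 -12.5] -7.54
5 [ -1.1   9.2 -11.4] -7.54
6 [ -1.1  10.6 -10.1] -7.54
7 [-1.1 11.8 -8.6] -7.54
8 [-1.1 12.8 -7. ] -7.54
9 [-1.1 13.7 -5.2] -7.54
10 [-1.1 14.2 -3.4] -7.54
level rotvec deg [-0.    0.   -0.08]
rect [ 646.5 -131.6] [41.7 78.2] 6.79 circ [ 646.4 -131.6] 43.8 px [229.33333333 215.66666667] [276.         289.66666667]
```

View pics/w9.png

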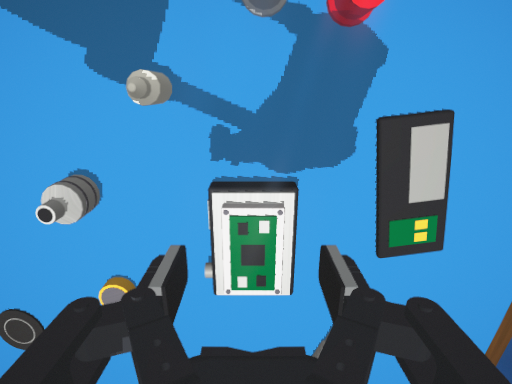

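View pics/t9z.png

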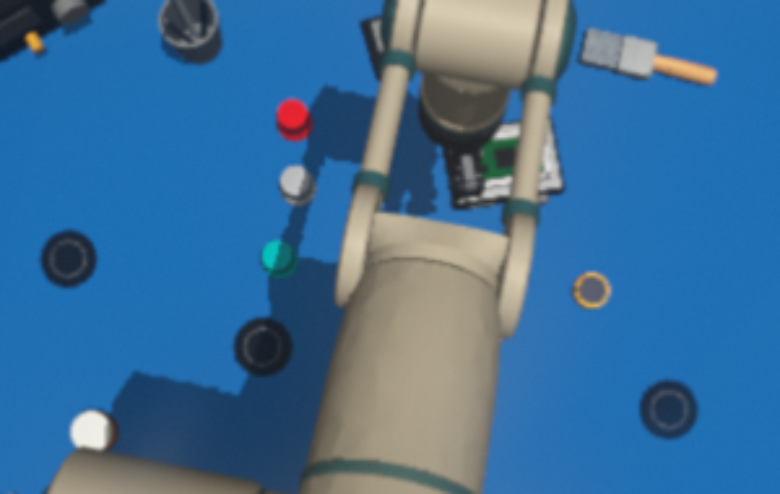

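arm_command(
  targets=[
    {"dp":[-0.001,0,-0.015],"turn":[-7.54,0,0],"grip":0.6},
    {"dp":[-0.001,0.002,-0.015],"turn":[-7.54,0,0],"grip":0.6},
    {"dp":[-0.001,0.004,-0.014],"turn":[-7.54,0,0],"grip":0.6},
    {"dp":[-0.001,0.006,-0.013],"turn":[-7.54,0,0],"grip":0.6},
    {"dp":[-0.001,0.008,-0.012],"turn":[-7.54,0,0],"grip":0.6},
    {"dp":[-0.001,0.009,-0.011],"turn":[-7.54,0,0],"grip":0.6},
    {"dp":[-0.001,0.011,-0.01],"turn":[-7.54,0,0],"grip":0.6},
    {"dp":[-0.001,0.012,-0.009],"turn":[-7.54,0,0],"grip":0.6},
  ],
)

```text
clock: 10.35
position: [0.6291, 0.0448, 0.3247]
ee_rot: [0.694, 0.138, 0.693, -0.138]
contact_force: [0.6, 0.4, 0.4]
width: 0.0684
```

arm_command(
  targets=[
    {"dp":[-0.001,0.013,-0.007],"turn":[-7.54,0,0],"grip":0.6},
    {"dp":[-0.001,0.014,-0.005],"turn":[-7.54,0,0],"grip":0.6},
    {"dp":[-0.001,0.014,-0.003],"turn":[-7.54,0,0],"grip":0.6},
    {"dp":[0,0,0],"turn":[0,0,0],"grip":0.6},
    {"dp":[0,0,0],"turn":[0,0,0],"grip":0.6},
    {"dp":[0,0,0],"turn":[0,0,0],"grip":0.6},
  ],
)

```text
clock: 10.95
position: [0.6252, 0.0881, 0.3277]
ee_rot: [0.707, 0.002, 0.707, -0.001]
contact_force: [-1.1, 0.3, 1.2]
width: 0.0683
```

```bash
python3 -c "
from h import *
rows([.6236,.089,.33],90)
c,im=grab('wrist','w10')
print(proj(c,[[.6236,.089,.046]]))
"
```

```text
at [0.6252 0.0881 0.3277] yaw 89.76 tilt 0.03 d [-0.0016  0.0009  0.0023] turn 0.2 n 1
0 [-2.3  0.9 -1.6] -0.24
level rotvec deg [-0.    0.02 -0.02]
[[253.24601929 189.6702748 ]]
```

View pics/w10.png

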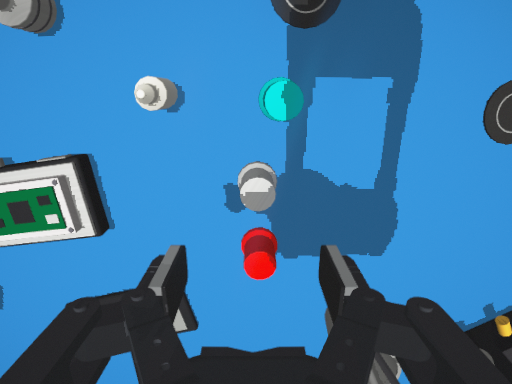

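```bash
python3 -c "
from h import *
c,im=grab('wrist','w11')
cv2.imwrite('pics/w11z.png',cv2.resize(im[145:225,215:300,::-1],None,fx=7,fy=7,interpolation=cv2.INTER_CUBIC))
rectm(c,im,(257,187),30,.046)
"
```

```text
rect [620.9  91.8] [34.3 45.4] 85.42 circ [621.   92.3] 22.8 px [237.         161.33333333] [276.66666667 211.        ]
```

View pics/w11z.png

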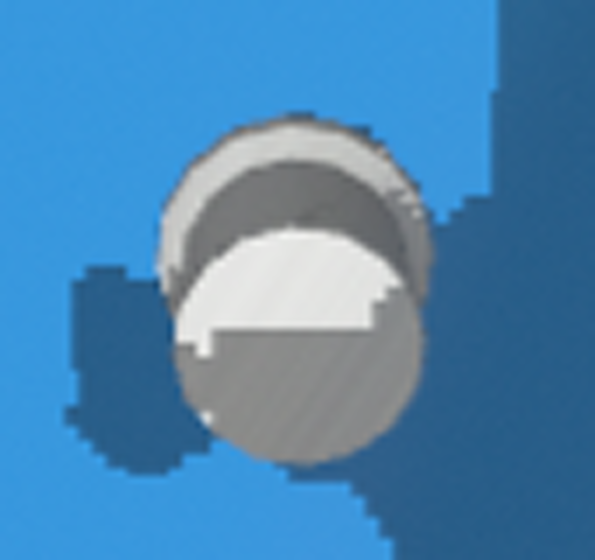

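```bash
python3 -c "
from h import *
c=manip.calibration('wrist')
print(onz(c,[[257.1,193.9],[239.1,194],[275.1,194]],.046))
"
```

```text
[[0.62746433 0.09257777 0.046     ]
 [0.62748469 0.07677367 0.046     ]
 [0.62763035 0.10838941 0.046     ]]
```

arm_command(
  targets=[
    {"dp":[0.02,0.004,0.002],"turn":[-0.2,0,0],"grip":0.6},
    {"dp":[0.035,0,0],"turn":[0,0,0],"grip":0.6},
    {"dp":[0.035,0,0],"turn":[0,0,0],"grip":0.6},
    {"dp":[0.025,0,0],"turn":[0,0,0],"grip":0.6},
    {"dp":[0.015,0,0],"turn":[0,0,0],"grip":0.6},
    {"dp":[0.011,0,0],"turn":[0,0,0],"grip":0.6},
    {"dp":[0,0,0],"turn":[0,0,0],"grip":0.6},
    {"dp":[0,0,0],"turn":[0,0,0],"grip":0.6},
  ],
)

```text
clock: 11.85
position: [0.6275, 0.0931, 0.1874]
ee_rot: [0.708, -0.0, 0.707, 0.001]
contact_force: [0.3, -0.1, 0.5]
width: 0.0681
```

```bash
python3 -c "
from h import *
rows([.6273,.092,.187],90)
c,im=grab('wrist','w12')
"
```

```text
at [0.6275 0.0931 0.1874] yaw 90.08 tilt 0.1 d [-0.0002 -0.0011 -0.0004] turn -0.1 n 1
0 [ 0.4 -1.1 -0.2] 0.08
level rotvec deg [-0.    0.09 -0.05]
```

View pics/w12.png

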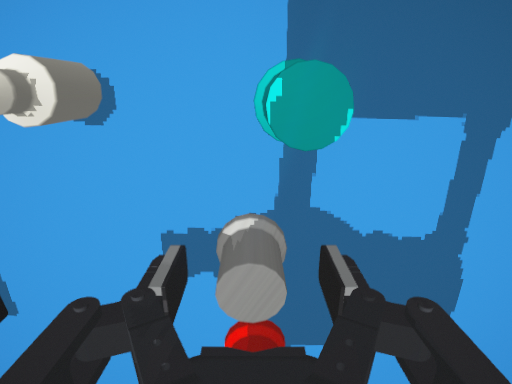

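Weight sits centred between the fingers at (251,290); closing.

arm_command(
  targets=[
    {"dp":[0,0,0],"turn":[0,0,0],"grip":0.2},
    {"dp":[0,0,0],"turn":[0,0,0],"grip":-0.1},
    {"dp":[0,0,0],"turn":[0,0,0],"grip":-0.4},
    {"dp":[0,0,0],"turn":[0,0,0],"grip":-0.5},
    {"dp":[0,0,0],"turn":[0,0,0],"grip":-0.5},
    {"dp":[0,0,0],"turn":[0,0,0],"grip":-0.5},
  ],
  grip_force=45,
)

```text
clock: 12.5
position: [0.6274, 0.0933, 0.188]
ee_rot: [0.708, -0.0, 0.706, 0.001]
contact_force: [-1.3, -1.6, 6.5]
width: 0.0305
```

```bash
python3 -c "
from h import *
rows([.6273,.092,.187],90)
c,im=grab('wrist','w13')
print(manip.get_state()['width'],manip.get_state()['contact_force'])
"
```

```text
at [0.6274 0.0933 0.188 ] yaw 90.12 tilt 0.14 d [-0.0001 -0.0013 -0.001 ] turn -0.1 n 1
0 [ 1.  -1.3 -0.1] 0.12
level rotvec deg [-0.    0.13 -0.05]
0.030213631200146605 [-0.99850033 -0.42421467  5.48672851]
```

View pics/w13.png

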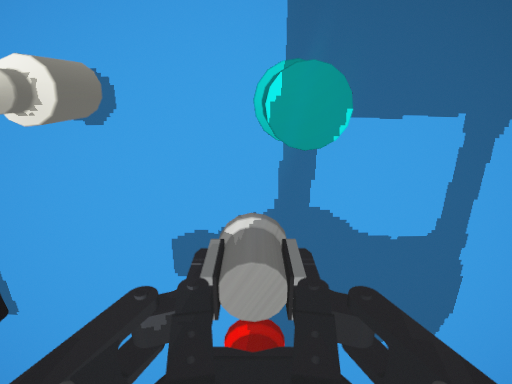

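arm_command(
  targets=[
    {"dp":[-0.01,0,0],"turn":[0,0,0],"grip":-0.5},
    {"dp":[-0.03,0,0],"turn":[0,0,0],"grip":-0.5},
    {"dp":[-0.04,0,0],"turn":[0,0,0],"grip":-0.5},
    {"dp":[-0.02,0,0],"turn":[0,0,0],"grip":-0.5},
    {"dp":[-0.01,-0.03,0.002],"turn":[0,0,0],"grip":-0.5},
    {"dp":[0,-0.04,0.003],"turn":[0,0,0],"grip":-0.5},
    {"dp":[0,-0.04,0.004],"turn":[0,0,0],"grip":-0.5},
    {"dp":[0,-0.04,0.004],"turn":[0,0,0],"grip":-0.5},
  ],
)

```text
clock: 13.35
position: [0.6398, -0.0577, 0.2965]
ee_rot: [0.707, -0.0, 0.707, 0.001]
contact_force: [0.6, -0.2, -3.3]
width: 0.0302
```

arm_command(
  targets=[
    {"dp":[0,-0.035,0.003],"turn":[0,0,0],"grip":-0.5},
    {"dp":[0,-0.025,0.002],"turn":[0,0,0],"grip":-0.5},
    {"dp":[0,-0.015,0.001],"turn":[0,0,0],"grip":-0.5},
    {"dp":[0,0,0],"turn":[0,0,0],"grip":-0.5},
    {"dp":[0,0,0],"turn":[0,0,0],"grip":-0.5},
    {"dp":[0,0,0],"turn":[0,0,0],"grip":-0.5},
  ],
)

```text
clock: 13.95
position: [0.6462, -0.1302, 0.2965]
ee_rot: [0.707, -0.0, 0.707, 0.002]
contact_force: [0.2, 0.7, -3.0]
width: 0.0301
```

```bash
python3 -c "
from h import *
rows([.6465,-.1315,.24],90)
c,im=grab('wrist','w14')
print(manip.get_state()['width'],manip.get_state()['contact_force'])
z=tcp()[0][2]
rectm(c,im,(253,290),50,z-.142)
"
```

```text
at [ 0.6462 -0.1302  0.2965] yaw 90.18 tilt 0.12 d [ 0.0003 -0.0013 -0.0565] turn -0.2 n 2
0 [28.3 -0.6  0.1] 0.09
1 [28.3 -0.6  0.1] 0.09
level rotvec deg [ 0.   -0.02 -0.12]
0.03001052620442782 [ 0.01838658  0.10247149 -3.29786878]
rect [ 645.1 -128.9] [46.7 47.3] 57.18 circ [ 646.4 -129.7] 26.4 px [202.66666667 239.66666667] [302.66666667 339.66666667]
```

View pics/w14.png

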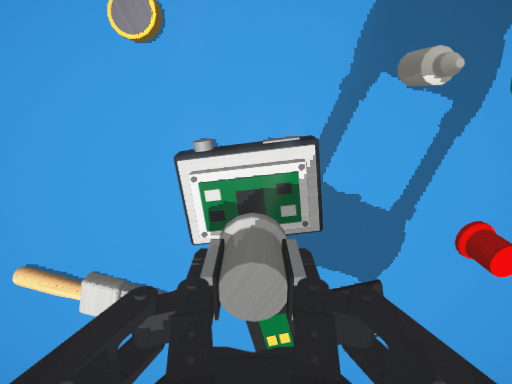

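```bash
python3 -c "
from h import *
c=manip.calibration('wrist');z=tcp()[0][2]
print(onz(c,[[253,321],[253,263],[253,291],[218.5,290],[287.5,290]],z-.142))
# carrier pins at z=.040
print(onz(c,[[193,179],[302,167],[205,235],[311,224]],.040).round(4), onz(c,[[193,179],[302,167],[205,235],[311,224]],.040).mean(0))
"
```

```text
[[ 0.66187195 -0.12953159  0.1546894 ]
 [ 0.63113809 -0.1296367   0.1546894 ]
 [ 0.64531832 -0.12958827  0.1546894 ]
 [ 0.64484527 -0.14469509  0.1546894 ]
 [ 0.64481389 -0.1144731   0.1546894 ]]
[[ 0.6277 -0.1759  0.04  ]
 [ 0.6179 -0.0916  0.04  ]
 [ 0.676  -0.1689  0.04  ]
 [ 0.6658 -0.0815  0.04  ]] [ 0.64684283 -0.1294977   0.04      ]
```

arm_command(
  targets=[
    {"dp":[0.02,-0.001,0.001],"turn":[0,0,0],"grip":-0.5},
    {"dp":[0.025,0,0],"turn":[0,0,0],"grip":-0.5},
    {"dp":[0.012,0,0],"turn":[0,0,0],"grip":-0.5},
    {"dp":[0.004,0,0],"turn":[0,0,0],"grip":-0.5},
    {"dp":[0,0,0],"turn":[0,0,0],"grip":-0.5},
    {"dp":[0,0,0],"turn":[0,0,0],"grip":-0.5},
  ],
)

```text
clock: 14.6
position: [0.648, -0.1326, 0.2368]
ee_rot: [0.708, -0.001, 0.706, 0.001]
contact_force: [-0.0, 0.2, -3.6]
width: 0.0302
```

arm_command(
  targets=[
    {"dp":[0.002,0,0],"turn":[0,0,0],"grip":-0.5},
    {"dp":[0.002,0,0],"turn":[0,0,0],"grip":-0.5},
    {"dp":[0,0,0],"turn":[0,0,0],"grip":-0.5},
  ],
)

```text
clock: 14.9
position: [0.6474, -0.1327, 0.2319]
ee_rot: [0.707, -0.0, 0.707, 0.001]
contact_force: [-0.6, -0.5, -4.1]
width: 0.0298
```

arm_command(
  targets=[
    {"dp":[0.001,0,0],"turn":[0,0,0],"grip":-0.5},
    {"dp":[0.001,0,0],"turn":[0,0,0],"grip":-0.5},
    {"dp":[0,0,0],"turn":[0,0,0],"grip":-0.5},
  ],
)

```text
clock: 15.2
position: [0.6475, -0.1328, 0.23]
ee_rot: [0.707, -0.0, 0.707, 0.001]
contact_force: [-0.9, -0.9, -1.9]
width: 0.0302
```

arm_command(
  targets=[
    {"dp":[0.001,0,0],"turn":[0,0,0],"grip":-0.5},
    {"dp":[0,0,0],"turn":[0,0,0],"grip":-0.5},
    {"dp":[0,0,0],"turn":[0,0,0],"grip":-0.5},
  ],
)

```text
clock: 15.5
position: [0.6474, -0.1327, 0.23]
ee_rot: [0.708, -0.001, 0.707, 0.001]
contact_force: [-2.2, 0.4, 5.8]
width: 0.0303
```

arm_command(
  targets=[
    {"dp":[0,0,0],"turn":[0,0,0],"grip":-0.15},
    {"dp":[0,0,0],"turn":[0,0,0],"grip":0},
    {"dp":[0,0,0],"turn":[0,0,0],"grip":0.4},
    {"dp":[0,0,0],"turn":[0,0,0],"grip":0.6},
    {"dp":[-0.01,0,0],"turn":[0,0,0],"grip":0.6},
    {"dp":[-0.03,0,0],"turn":[0,0,0],"grip":0.6},
    {"dp":[-0.04,0,0],"turn":[0,0,0],"grip":0.6},
    {"dp":[-0.03,0,0],"turn":[0,0,0],"grip":0.6},
  ],
)

```text
clock: 16.3
position: [0.6477, -0.1329, 0.3417]
ee_rot: [0.708, -0.001, 0.706, 0.001]
contact_force: [0.5, 0.4, -0.1]
width: 0.0682
```

arm_command(
  targets=[
    {"dp":[0,0.02,-0.03],"turn":[0,0,0],"grip":0.8},
    {"dp":[0,0.02,-0.03],"turn":[0,0,0],"grip":0.8},
    {"dp":[0,0,0],"turn":[0,0,0],"grip":0.8},
    {"dp":[0,0,0],"turn":[0,0,0],"grip":0.8},
  ],
)

```text
clock: 16.7
position: [0.5871, -0.0926, 0.3399]
ee_rot: [0.708, -0.001, 0.706, 0.001]
contact_force: [0.8, -1.3, 0.2]
width: 0.0767
```

```bash
python3 -c "
from h import *
rows([.467,-.107,.33],90)
c,im=grab('wrist','w15')
c,im=grab('side','s15')
cv2.imwrite('pics/s15z.png',cv2.resize(im[180:270,280:380,::-1],None,fx=6,fy=6))
"
```

```text
at [ 0.5871 -0.0926  0.3399] yaw 90.15 tilt 0.15 d [-0.1201 -0.0144 -0.0099] turn -0.2 n 3
0 [  3.3  -4.7 -40. ] 0.05
1 [  3.3  -4.7 -40. ] 0.05
2 [  3.3  -4.8 -40. ] 0.05
level rotvec deg [-0.    0.14 -0.01]
```

View pics/w15.png

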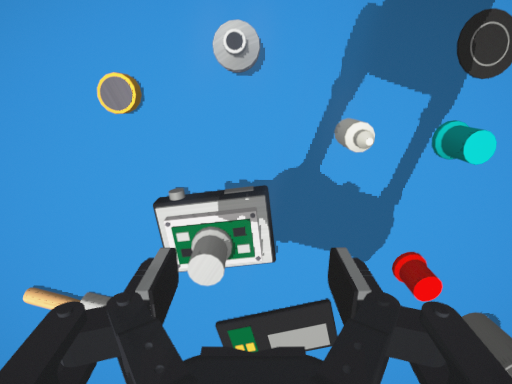

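View pics/s15z.png

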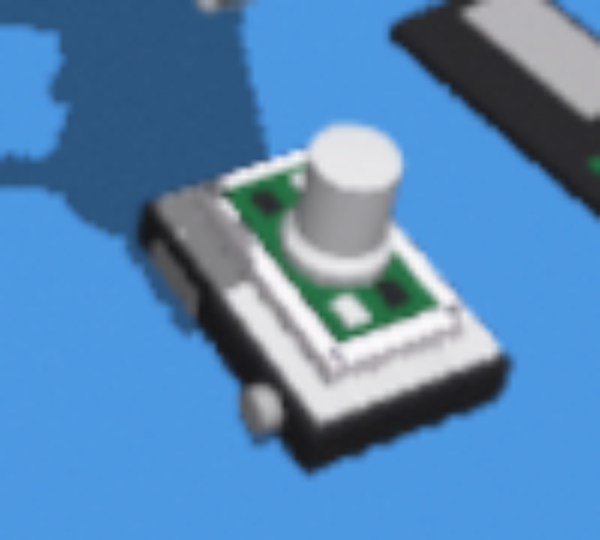

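```bash
python3 -c "
from h import *
c=manip.calibration('wrist')
print(onz(c,[[207.5,267.5]],.088),onz(c,[[235,40]],.058))
pins=onz(c,[[168,222],[250,216],[179,270],[264,262]],.040);print(pins.round(4))
"
```

```text
[[ 0.64653555 -0.13113268  0.088     ]] [[ 0.46792884 -0.10651378  0.058     ]]
[[ 0.6264 -0.1755  0.04  ]
 [ 0.6198 -0.0955  0.04  ]
 [ 0.6809 -0.1692  0.04  ]
 [ 0.6709 -0.0813  0.04  ]]
```

arm_command(
  targets=[
    {"dp":[0.003,-0.005,-0.04],"turn":[0,0,0],"grip":0.8},
    {"dp":[0.003,-0.005,-0.04],"turn":[0,0,0],"grip":0.8},
    {"dp":[0.003,-0.005,-0.04],"turn":[0,0,0],"grip":0.8},
    {"dp":[0,0,0],"turn":[0,0,0],"grip":0.8},
    {"dp":[0,0,0],"turn":[0,0,0],"grip":0.8},
    {"dp":[0,0,0],"turn":[0,0,0],"grip":0.8},
  ],
)

```text
clock: 17.4
position: [0.4692, -0.1089, 0.3302]
ee_rot: [0.708, -0.001, 0.706, 0.001]
contact_force: [0.2, -0.2, -0.4]
width: 0.0768
```

```bash
python3 -c "
from h import *
rows([.467,-.107,.33],90)
c,im=grab('wrist','w16')
cv2.imwrite('pics/w16z.png',cv2.resize(im[135:235,200:310,::-1],None,fx=6,fy=6,interpolation=cv2.INTER_CUBIC))
"
```

```text
at [ 0.4692 -0.1089  0.3302] yaw 90.09 tilt 0.19 d [-0.0022  0.0019 -0.0002] turn -0.1 n 1
0 [ 0.2  1.9 -2.2] 0.09
level rotvec deg [-0.    0.19 -0.  ]
```

View pics/w16z.png

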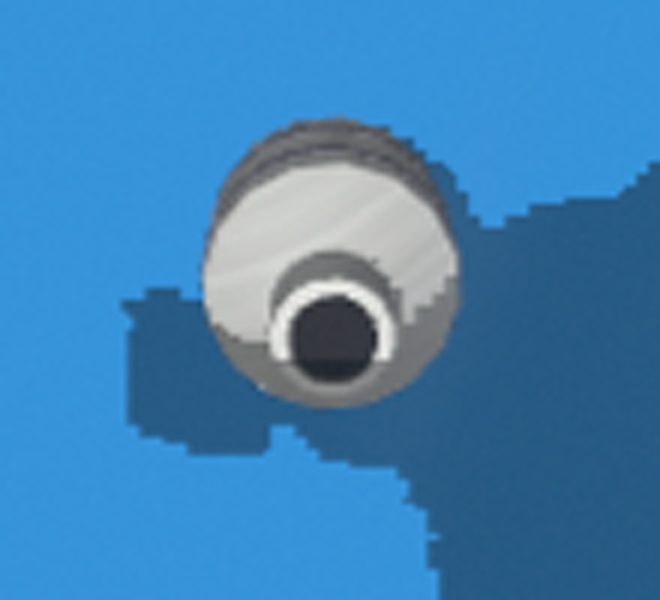

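```bash
python3 -c "
from h import *
c=manip.calibration('wrist')
print(onz(c,[[255,190.8]],.058),onz(c,[[254.8,182.2]],.034))
"
```

```text
[[ 0.46597695 -0.10637348  0.058     ]] [[ 0.46573385 -0.10635777  0.034     ]]
```

arm_command(
  targets=[
    {"dp":[0.03,0.0025,-0.003],"turn":[0,0,0],"grip":0.8},
    {"dp":[0.04,0,0],"turn":[0,0,0],"grip":0.8},
    {"dp":[0.035,0,0],"turn":[0,0,0],"grip":0.8},
    {"dp":[0.025,0,0],"turn":[0,0,0],"grip":0.8},
    {"dp":[0.015,0,0],"turn":[0,0,0],"grip":0.8},
    {"dp":[0.008,0,0],"turn":[0,0,0],"grip":0.8},
    {"dp":[0,0,0],"turn":[0,0,0],"grip":0.8},
    {"dp":[0,0,0],"turn":[0,0,0],"grip":0.6},
  ],
)

```text
clock: 18.25
position: [0.4654, -0.1057, 0.177]
ee_rot: [0.708, -0.001, 0.706, 0.001]
contact_force: [0.2, -0.1, -0.1]
width: 0.0684
```

```bash
python3 -c "
from h import *
rows([.466,-.1064,.176],90)
c,im=grab('wrist','w17')
"
```

```text
at [ 0.4654 -0.1057  0.177 ] yaw 90.13 tilt 0.1 d [ 0.0006 -0.0007 -0.001 ] turn -0.1 n 1
0 [ 1.  -0.7  0.6] 0.13
level rotvec deg [-0.    0.1  -0.02]
```

View pics/w17.png

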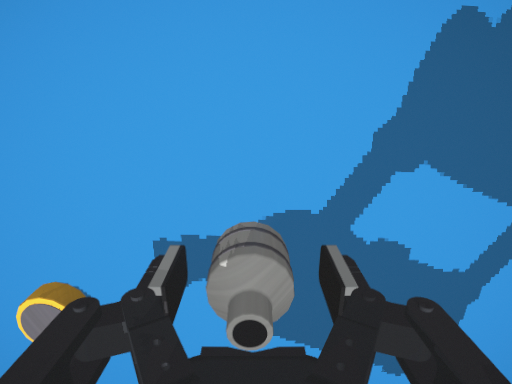

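arm_command(
  targets=[
    {"dp":[0,0,0],"turn":[0,0,0],"grip":0.3},
    {"dp":[0,0,0],"turn":[0,0,0],"grip":0.05},
    {"dp":[0,0,0],"turn":[0,0,0],"grip":-0.15},
    {"dp":[0,0,0],"turn":[0,0,0],"grip":-0.25},
    {"dp":[0,0,0],"turn":[0,0,0],"grip":-0.25},
    {"dp":[0,0,0],"turn":[0,0,0],"grip":-0.25},
  ],
  grip_force=30,
)

```text
clock: 18.9
position: [0.4647, -0.1056, 0.1775]
ee_rot: [0.708, -0.001, 0.706, 0.001]
contact_force: [-0.4, 0.3, 5.4]
width: 0.039
```

arm_command(
  targets=[
    {"dp":[-0.01,0,0],"turn":[0,0,0],"grip":-0.25},
    {"dp":[-0.03,0,0],"turn":[0,0,0],"grip":-0.25},
    {"dp":[-0.04,0,0],"turn":[0,0,0],"grip":-0.25},
    {"dp":[-0.03,0,0],"turn":[0,0,0],"grip":-0.25},
    {"dp":[0,0,0],"turn":[0,0,0],"grip":-0.25},
    {"dp":[0,0,0],"turn":[0,0,0],"grip":-0.25},
  ],
)

```text
clock: 19.5
position: [0.4642, -0.1055, 0.2874]
ee_rot: [0.708, -0.001, 0.706, 0.001]
contact_force: [-0.3, 0.7, -0.7]
width: 0.039
```

```bash
python3 -c "
from h import *
rows([.4567,.133,.29],90)
c,im=grab('wrist','w18')
"
```

```text
at [ 0.4642 -0.1055  0.2874] yaw 90.11 tilt 0.12 d [-0.0075  0.2385  0.0026] turn -0.1 n 6
0 [-0.4 39.8 -1.2] 0.02
1 [-0.4 39.8 -1.2] 0.02
2 [-0.4 39.8 -1.2] 0.02
3 [-0.4 39.8 -1.2] 0.02
4 [-0.4 39.8 -1.2] 0.02
5 [-0.4 39.8 -1.2] 0.02
level rotvec deg [-0.    0.12 -0.02]
```

View pics/w18.png

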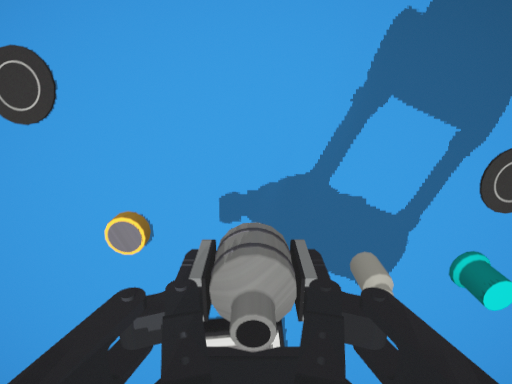

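arm_command(
  targets=[
    {"dp":[0,0.035,-0.001],"turn":[0,0,0],"grip":-0.25},
    {"dp":[0,0.04,-0.001],"turn":[0,0,0],"grip":-0.25},
    {"dp":[0,0.04,-0.001],"turn":[0,0,0],"grip":-0.25},
    {"dp":[0,0.04,-0.001],"turn":[0,0,0],"grip":-0.25},
    {"dp":[0,0.02,-0.001],"turn":[0,0,0],"grip":-0.25},
    {"dp":[0,0,0],"turn":[0,0,0],"grip":-0.25},
    {"dp":[0,0,0],"turn":[0,0,0],"grip":-0.25},
    {"dp":[0,0,0],"turn":[0,0,0],"grip":-0.25},
  ],
)

```text
clock: 20.35
position: [0.459, 0.0686, 0.2861]
ee_rot: [0.707, -0.0, 0.707, 0.001]
contact_force: [0.5, 0.2, -0.6]
width: 0.0387
```

```bash
python3 -c "
from h import *
rows([.4567,.133,.29],90)
c,im=grab('wrist','w19')
"
```

```text
at [0.459  0.0686 0.2861] yaw 90.07 tilt 0.06 d [-0.0023  0.0644  0.0039] turn -0.1 n 2
0 [-2.  32.2 -1.1] 0.04
1 [-2.  32.2 -1.1] 0.04
level rotvec deg [ 0.   -0.06 -0.02]
```

View pics/w19.png

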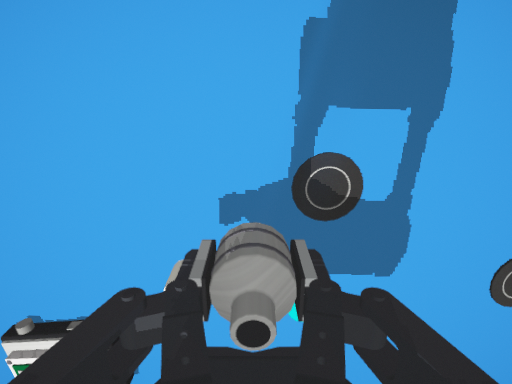

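```bash
python3 -c "
from h import *
c,im=grab('wrist','w20');z=tcp()[0][2]
rectm(c,im,(327,186),44,.003,lambda H,S,V:V<95)
print(tcp()[0],onz(c,[[253,334]],z-.1195))
"
```

```text
rect [455.4 134.1] [63.1 62.4] 7.44 circ [455.5 134.2] 31.9 px [291.33333333 152.        ] [362.         220.33333333]
[0.45911908 0.06840056 0.28645486] [[0.46023917 0.06880294 0.16695486]]
```

arm_command(
  targets=[
    {"dp":[0,0.03,-0.002],"turn":[0,0,0],"grip":-0.25},
    {"dp":[0,0.035,-0.002],"turn":[0,0,0],"grip":-0.25},
    {"dp":[0.02,0,0],"turn":[0,0,0],"grip":-0.25},
    {"dp":[0.04,0,0],"turn":[0,0,0],"grip":-0.25},
    {"dp":[0.025,0,0],"turn":[0,0,0],"grip":-0.25},
    {"dp":[0.015,0,0],"turn":[0,0,0],"grip":-0.25},
    {"dp":[0,0,0],"turn":[0,0,0],"grip":-0.25},
    {"dp":[0,0,0],"turn":[0,0,0],"grip":-0.25},
  ],
)

```text
clock: 21.25
position: [0.4554, 0.1339, 0.187]
ee_rot: [0.707, 0.0, 0.707, 0.001]
contact_force: [0.2, -0.4, -0.0]
width: 0.0389
```

arm_command(
  targets=[
    {"dp":[0.002,0,0],"turn":[0,0,0],"grip":-0.25},
    {"dp":[0.001,0,0],"turn":[0,0,0],"grip":-0.25},
    {"dp":[0,0,0],"turn":[0,0,0],"grip":-0.25},
  ],
)

```text
clock: 21.55
position: [0.4552, 0.1344, 0.1845]
ee_rot: [0.708, -0.0, 0.706, 0.001]
contact_force: [-0.1, -0.1, -0.3]
width: 0.0392
```

arm_command(
  targets=[
    {"dp":[0.001,0,0],"turn":[0,0,0],"grip":-0.25},
    {"dp":[0.001,0,0],"turn":[0,0,0],"grip":-0.25},
    {"dp":[0.001,0,0],"turn":[0,0,0],"grip":-0.25},
    {"dp":[0,0,0],"turn":[0,0,0],"grip":-0.25},
  ],
)

```text
clock: 21.95
position: [0.4549, 0.1345, 0.1807]
ee_rot: [0.707, -0.0, 0.707, 0.001]
contact_force: [-1.2, -0.5, 0.3]
width: 0.0392
```

arm_command(
  targets=[
    {"dp":[0.001,0,0],"turn":[0,0,0],"grip":-0.25},
    {"dp":[0,0,0],"turn":[0,0,0],"grip":-0.25},
  ],
)

```text
clock: 22.15
position: [0.4549, 0.1345, 0.1805]
ee_rot: [0.707, -0.0, 0.707, 0.001]
contact_force: [-1.8, 1.3, 7.4]
width: 0.0389
```

Contact. Release and retreat toward the jar.

arm_command(
  targets=[
    {"dp":[0,0,0],"turn":[0,0,0],"grip":0},
    {"dp":[0,0,0],"turn":[0,0,0],"grip":0.2},
    {"dp":[0,0,0],"turn":[0,0,0],"grip":0.6},
    {"dp":[0,0,0],"turn":[0,0,0],"grip":0.8},
    {"dp":[-0.01,0,0],"turn":[0,0,0],"grip":0.8},
    {"dp":[-0.04,0,0],"turn":[0,0,0],"grip":0.8},
    {"dp":[-0.05,0,0],"turn":[0,0,0],"grip":0.8},
    {"dp":[-0.04,0,0],"turn":[0,0,0],"grip":0.8},
  ],
)

```text
clock: 22.95
position: [0.4549, 0.1344, 0.3228]
ee_rot: [0.708, -0.0, 0.706, 0.001]
contact_force: [1.2, -0.0, -0.6]
width: 0.0768
```

```bash
python3 -c "
from h import *
rows([.3697,.3115,.32],90)
c,im=grab('wrist','w21')
"
```

```text
at [0.4549 0.1344 0.3228] yaw 90.12 tilt 0.16 d [-0.0852  0.1771 -0.0028] turn -0.1 n 5
0 [  0.6  35.5 -17. ] 0.02
1 [  0.6  35.4 -17. ] 0.02
2 [  0.6  35.4 -17. ] 0.02
3 [  0.6  35.4 -17. ] 0.02
4 [  0.6  35.4 -17. ] 0.02
level rotvec deg [-0.    0.14 -0.07]
```

View pics/w21.png

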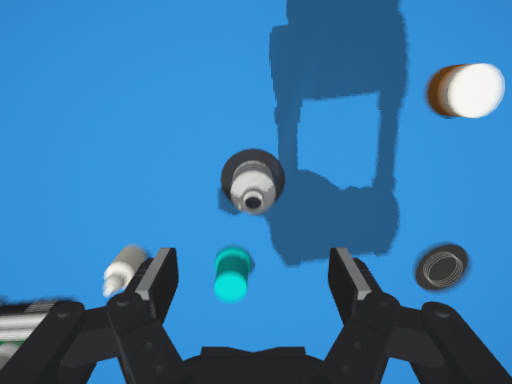

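arm_command(
  targets=[
    {"dp":[0,0.0355,-0.017],"turn":[0,0,0],"grip":0.8},
    {"dp":[0,0.0355,-0.017],"turn":[0,0,0],"grip":0.8},
    {"dp":[0,0.0355,-0.017],"turn":[0,0,0],"grip":0.8},
    {"dp":[0,0.0355,-0.017],"turn":[0,0,0],"grip":0.8},
    {"dp":[0,0.0355,-0.017],"turn":[0,0,0],"grip":0.8},
    {"dp":[0,0,0],"turn":[0,0,0],"grip":0.8},
    {"dp":[0,0,0],"turn":[0,0,0],"grip":0.8},
    {"dp":[0,0,0],"turn":[0,0,0],"grip":0.8},
  ],
)

```text
clock: 23.8
position: [0.3698, 0.3111, 0.3201]
ee_rot: [0.707, -0.0, 0.707, 0.001]
contact_force: [-0.1, 0.6, -0.0]
width: 0.0766
```

```bash
python3 -c "
from h import *
c,im=grab('wrist','w22')
rows([.3697,.3115,.32],90)
rectm(c,im,(255,187),40,.04,lambda H,S,V:(S<50)&(V>130))
cv2.imwrite('pics/w22z.png',cv2.resize(im[135:245,200:310,::-1],None,fx=5,fy=5,interpolation=cv2.INTER_CUBIC))
"
```

```text
at [0.37   0.3108 0.32  ] yaw 90.05 tilt 0.05 d [-0.0003  0.0007 -0.    ] turn -0.0 n 1
0 [ 0.   0.7 -0.3] 0.05
level rotvec deg [-0.    0.04 -0.02]
rect [367.  314.6] [41.9 44. ] 84.43 circ [367.  314.6] 22.3 px [232. 164.] [280.33333333 212.33333333]
```

View pics/w22z.png

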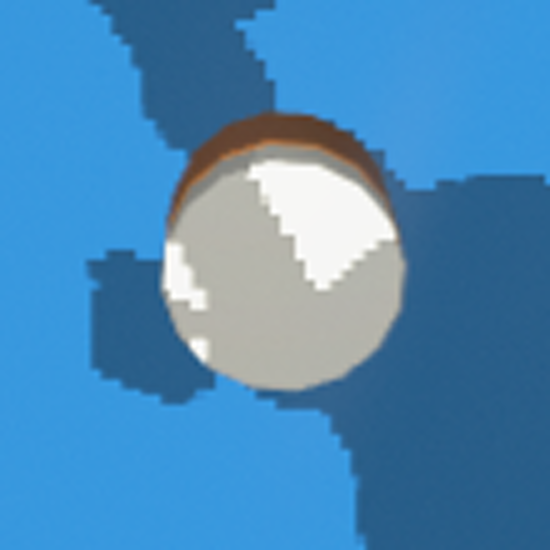

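arm_command(
  targets=[
    {"dp":[0.03,0.003,-0.0015],"turn":[0,0,0],"grip":0.8},
    {"dp":[0.04,0,0],"turn":[0,0,0],"grip":0.8},
    {"dp":[0.035,0,0],"turn":[0,0,0],"grip":0.8},
    {"dp":[0.02,0,0],"turn":[0,0,0],"grip":0.8},
    {"dp":[0.012,0,0],"turn":[0,0,0],"grip":0.8},
    {"dp":[0.006,0,0],"turn":[0,0,0],"grip":0.8},
    {"dp":[0,0,0],"turn":[0,0,0],"grip":0.8},
    {"dp":[0,0,0],"turn":[0,0,0],"grip":0.8},
  ],
)

```text
clock: 24.65
position: [0.3688, 0.3146, 0.1775]
ee_rot: [0.708, 0.0, 0.707, 0.001]
contact_force: [0.3, 0.5, 0.4]
width: 0.0772
```

```bash
python3 -c "
from h import *
c,im=grab('wrist','w23')
rows([.368,.314,.175],90)
"
```

```text
at [0.3688 0.3147 0.1778] yaw 90.07 tilt 0.16 d [-0.0008 -0.0007 -0.0028] turn -0.1 n 1
0 [ 2.8 -0.7 -0.8] 0.07
level rotvec deg [-0.    0.12 -0.1 ]
```

View pics/w23.png

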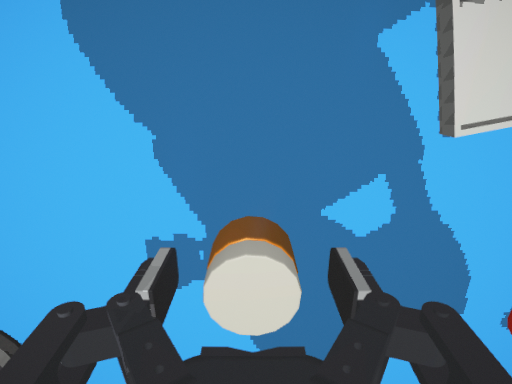

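arm_command(
  targets=[
    {"dp":[0.002,0,0],"turn":[0,0,0],"grip":0.4},
    {"dp":[0,0,0],"turn":[0,0,0],"grip":0.15},
    {"dp":[0,0,0],"turn":[0,0,0],"grip":-0.05},
    {"dp":[0,0,0],"turn":[0,0,0],"grip":-0.15},
    {"dp":[0,0,0],"turn":[0,0,0],"grip":-0.15},
    {"dp":[0,0,0],"turn":[0,0,0],"grip":-0.15},
  ],
  grip_force=35,
)

```text
clock: 25.3
position: [0.3682, 0.3149, 0.1755]
ee_rot: [0.708, -0.0, 0.707, 0.001]
contact_force: [-0.2, -0.3, 5.7]
width: 0.0433
```

arm_command(
  targets=[
    {"dp":[-0.01,0,0],"turn":[0,0,0],"grip":-0.15},
    {"dp":[-0.03,0,0],"turn":[0,0,0],"grip":-0.15},
    {"dp":[-0.04,0,0],"turn":[0,0,0],"grip":-0.15},
    {"dp":[-0.03,0,0],"turn":[0,0,0],"grip":-0.15},
    {"dp":[0,0,0],"turn":[0,0,0],"grip":-0.15},
    {"dp":[0,0,0],"turn":[0,0,0],"grip":-0.15},
  ],
)

```text
clock: 25.9
position: [0.3679, 0.3147, 0.2856]
ee_rot: [0.708, -0.0, 0.706, 0.001]
contact_force: [-0.1, -0.3, -2.0]
width: 0.0431
```

```bash
python3 -c "
from h import *
c,im=grab('wrist','w24')
rows([.559,.346,.29],90)
"
```

```text
at [0.3675 0.3144 0.2846] yaw 90.12 tilt 0.03 d [0.1915 0.0316 0.0054] turn -0.1 n 5
0 [-1.1  6.2 38.3] 0.02
1 [-1.1  6.3 38.3] 0.02
2 [-1.1  6.3 38.3] 0.02
3 [-1.1  6.3 38.3] 0.02
4 [-1.1  6.3 38.3] 0.02
level rotvec deg [ 0.   -0.02 -0.02]
```

View pics/w24.png

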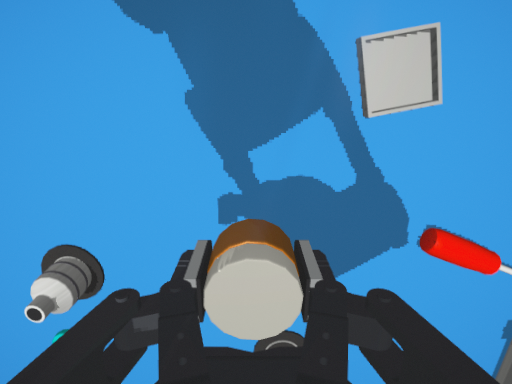

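arm_command(
  targets=[
    {"dp":[0,-0.01,0.035],"turn":[0,0,0],"grip":-0.15},
    {"dp":[0,-0.01,0.04],"turn":[0,0,0],"grip":-0.15},
    {"dp":[0,-0.01,0.04],"turn":[0,0,0],"grip":-0.15},
    {"dp":[0,-0.01,0.04],"turn":[0,0,0],"grip":-0.15},
    {"dp":[0,-0.01,0.035],"turn":[0,0,0],"grip":-0.15},
    {"dp":[0,0,0],"turn":[0,0,0],"grip":-0.15},
    {"dp":[0,0,0],"turn":[0,0,0],"grip":-0.15},
    {"dp":[0,0,0],"turn":[0,0,0],"grip":-0.15},
  ],
)

```text
clock: 26.75
position: [0.5568, 0.2651, 0.2834]
ee_rot: [0.706, -0.001, 0.708, 0.001]
contact_force: [-0.8, -0.3, -1.6]
width: 0.0432
```

```bash
python3 -c "
from h import *
c,im=grab('wrist','w25')
rows([.559,.346,.29],90)
print(proj(c,[[.559,.346,.003]]))
u=proj(c,[[.559,.346,.003]])[0]
rectm(c,im,u,46,.003,lambda H,S,V:V<95)
z=tcp()[0][2];rectm(c,im,(253,292),55,z-.1355,lambda H,S,V:(S<60)&(V>165))
"
```

```text
at [0.5567 0.2653 0.284 ] yaw 90.15 tilt 0.15 d [0.0023 0.0807 0.006 ] turn -0.2 n 2
0 [-3.  40.3  1.3] 0.08
1 [-3.  40.4  1.2] 0.08
level rotvec deg [ 0.   -0.15 -0.01]
[[344.34220691 195.668382  ]]
rect [557.9 347.7] [62.9 63.1] 10.68 circ [557.8 347.7] 32.0 px [310.33333333 159.33333333] [382. 227.]
rect [555.1 265.4] [40.7 40.8] 85.56 circ [555.1 265.3] 20.8 px [204. 258.] [302.         339.33333333]
```

View pics/w25.png

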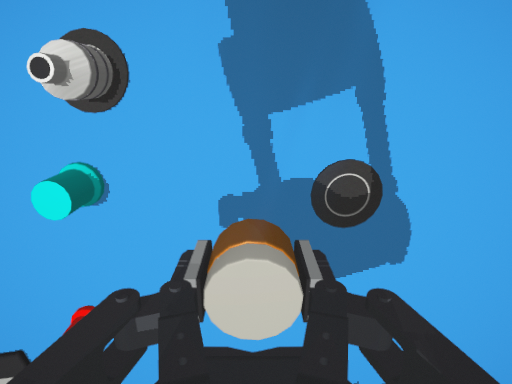

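arm_command(
  targets=[
    {"dp":[0,0.04,0.001],"turn":[0,0,0],"grip":-0.15},
    {"dp":[0,0.042,0.001],"turn":[0,0,0],"grip":-0.15},
    {"dp":[0.02,0,0],"turn":[0,0,0],"grip":-0.15},
    {"dp":[0.04,0,0],"turn":[0,0,0],"grip":-0.15},
    {"dp":[0.025,0,0],"turn":[0,0,0],"grip":-0.15},
    {"dp":[0.013,0,0],"turn":[0,0,0],"grip":-0.15},
    {"dp":[0,0,0],"turn":[0,0,0],"grip":-0.15},
    {"dp":[0,0,0],"turn":[0,0,0],"grip":-0.15},
  ],
)

```text
clock: 27.6
position: [0.5601, 0.3476, 0.1881]
ee_rot: [0.708, -0.0, 0.706, 0.001]
contact_force: [0.3, 0.1, 0.3]
width: 0.0431
```

arm_command(
  targets=[
    {"dp":[0.002,0,0],"turn":[0,0,0],"grip":-0.15},
    {"dp":[0.002,0,0],"turn":[0,0,0],"grip":-0.15},
    {"dp":[0,0,0],"turn":[0,0,0],"grip":-0.15},
  ],
)

```text
clock: 27.9
position: [0.5602, 0.3472, 0.1838]
ee_rot: [0.708, -0.0, 0.707, 0.001]
contact_force: [0.1, 0.3, -0.2]
width: 0.0429
```

arm_command(
  targets=[
    {"dp":[0.002,0,-0.001],"turn":[0,0,0],"grip":-0.15},
    {"dp":[0.0015,0,0],"turn":[0,0,0],"grip":-0.15},
    {"dp":[0.001,0,0],"turn":[0,0,0],"grip":-0.15},
    {"dp":[0,0,0],"turn":[0,0,0],"grip":-0.15},
  ],
)

```text
clock: 28.3
position: [0.5591, 0.3472, 0.1786]
ee_rot: [0.707, -0.0, 0.707, 0.001]
contact_force: [-1.0, -0.8, -0.1]
width: 0.0429
```

arm_command(
  targets=[
    {"dp":[0.001,0,0],"turn":[0,0,0],"grip":-0.15},
    {"dp":[0,0,0],"turn":[0,0,0],"grip":-0.15},
  ],
)

```text
clock: 28.5
position: [0.559, 0.3472, 0.1786]
ee_rot: [0.707, -0.0, 0.707, 0.001]
contact_force: [-2.2, -1.0, 4.8]
width: 0.043
```

arm_command(
  targets=[
    {"dp":[0,0,0],"turn":[0,0,0],"grip":0.1},
    {"dp":[0,0,0],"turn":[0,0,0],"grip":0.3},
    {"dp":[0,0,0],"turn":[0,0,0],"grip":0.7},
    {"dp":[0,0,0],"turn":[0,0,0],"grip":0.8},
    {"dp":[-0.01,0,0],"turn":[0,0,0],"grip":0.8},
    {"dp":[-0.04,0,0],"turn":[0,0,0],"grip":0.8},
    {"dp":[-0.05,0,0],"turn":[0,0,0],"grip":0.8},
    {"dp":[-0.05,0,0],"turn":[0,0,0],"grip":0.8},
  ],
)

```text
clock: 29.3
position: [0.5588, 0.3469, 0.3294]
ee_rot: [0.707, -0.0, 0.707, 0.001]
contact_force: [-0.0, -0.4, 0.2]
width: 0.0771
```

arm_command(
  targets=[
    {"dp":[-0.02,0,-0.04],"turn":[0,0,0],"grip":0.8},
    {"dp":[-0.02,0,-0.04],"turn":[0,0,0],"grip":0.8},
    {"dp":[0,0,-0.04],"turn":[0,0,0],"grip":0.8},
    {"dp":[0,0,-0.04],"turn":[0,0,0],"grip":0.8},
    {"dp":[0,0,-0.03],"turn":[0,0,0],"grip":0.8},
    {"dp":[0,0,0],"turn":[0,0,0],"grip":0.8},
    {"dp":[0,0,0],"turn":[0,0,0],"grip":0.8},
    {"dp":[0,0,0],"turn":[0,0,0],"grip":0.8},
  ],
)

```text
clock: 30.1
position: [0.3698, 0.3468, 0.3681]
ee_rot: [0.708, -0.0, 0.706, 0.001]
contact_force: [-0.3, 0.0, -0.4]
width: 0.0765
```

```bash
python3 -c "
from h import *
c,im=grab('top','t30')
cv2.imwrite('pics/t30z.png',cv2.resize(im[110:280,110:410,::-1],None,fx=2.6,fy=2.6,interpolation=cv2.INTER_CUBIC))
np.save('t30.npy',im)
grab('side','s30');grab('wrist','w30');print(manip.get_state()['clock'],manip.get_state()['position'])
"
```

```text
30.25 [0.37003702 0.34671186 0.36741646]
```

View pics/t30z.png

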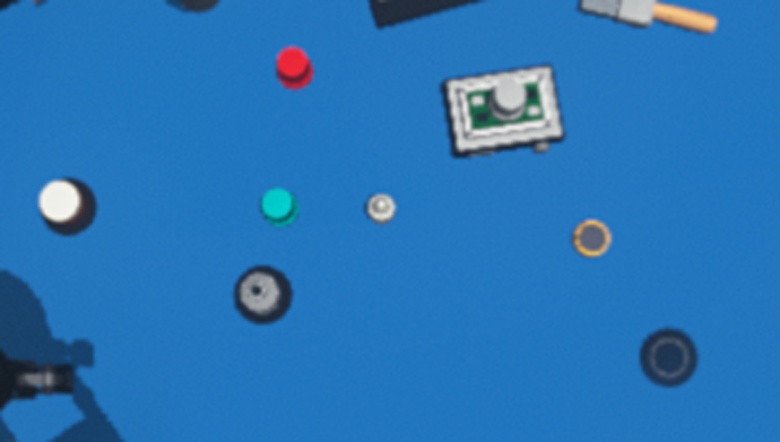

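View pics/s30.png

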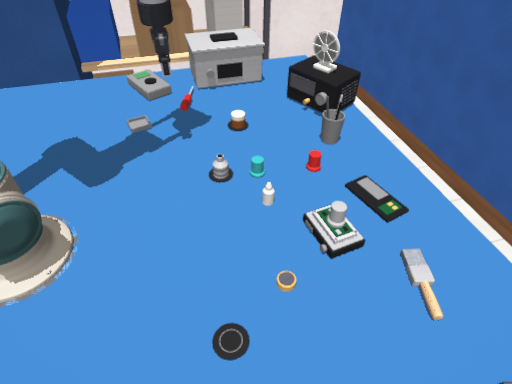

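```bash
python3 -c "
from h import *
im=np.load('t30.npy');c=manip.calibration('top')
L=lambda H,S,V:(S<60)&(V>100)
print('jar');rectm(c,im,(133,187),14,.043,lambda H,S,V:(S<60)&(V>150))
print('nozzle');rectm(c,im,(210,222),9,.037,lambda H,S,V:(V>110)&(S<90))
print('plate');rectm(c,im,(303,152),32,.028,lambda H,S,V:((S<60)&(V>100))|((H>50)&(H<88)))
print('carrier green');rectm(c,im,(304,150),24,.040,lambda H,S,V:(H>50)&(H<90)&(S>90))
print('dropper');rectm(c,im,(256,189),12,.03,L)
print('tin');rectm(c,im,(337,201),12,.016,lambda H,S,V:(H<30)|(S<100))
print('weight',onz(c,[[110+509/2.6-.3,110+94/2.6-.3]],.088))
"
```

```text
jar
rect [560.2 345.3] [43.1 42.8] 0.17 circ [559.8 345.5] 22.2 px [125. 179.] [140.         194.33333333]
nozzle
rect [456.9 133.1] [40.5 39.6] 68.16 circ [456.5 132.7] 20.9 px [202.33333333 214.66666667] [216.66666667 229.66666667]
plate
rect [ 646.8 -132.4] [ 79.6 115.2] 6.91 circ [ 647.2 -132.6] 67.9 px [281.33333333 135.33333333] [325.66666667 167.66666667]
carrier green
rect [ 644.9 -112.3] [38.9 34.2] 6.65 circ [ 644.9 -112.5] 24.4 px [289.66666667 144.66666667] [303.66666667 158.66666667]
dropper
rect [542.3   2.7] [26.7 28.7] 88.24 circ [542.6   3.1] 14.8 px [251.33333333 184.66666667] [261. 195.]
tin
rect [ 505.3 -221.6] [40.6 40.7] 42.69 circ [ 505.1 -222.2] 21.1 px [330. 194.] [344.66666667 208.33333333]
weight [[ 0.64885029 -0.13284447  0.088     ]]
```

All four parts measure within tolerance, and the bystanders haven't moved. I'm handing the job in.

```bash
python3 -c "
from rig import manip
print(manip.sign_off())"
```

```text
the job is handed in; nothing more can be done
None
```

I finished all four placements and handed the job in at about 30 s on the robot clock; the hand-in gives no verdict.

Final position checks:

| Item | Measured position vs target | Limit |
|---|---|---|
| Carrier on hot plate | about 1–2 mm off centre, within about 0.3° of square | 12 mm, 0.15 rad |
| Weight on chip | about 1–2 mm off centre | 10 mm |
| Jar on left-most pad | about 1–3 mm off centre | 12 mm |
| Nozzle on middle pad | about 1 mm off centre | 12 mm |

- **Carrier:** I measured it just after releasing it, before the weight went on. My last top-view measurement of it failed because the weight covers part of the green board. The plate outline and the picture show it still in place.
- **Set-downs:** each was a slow lowering until the force sensor showed light contact (about 5–8 N). In the last pictures all four stand upright or lie flat.
- **Left alone:** the right-most pad is free. The dropper bottle and screw tin are within 1 mm of where they started, and the gripper is clear of everything.
- **Camera disagreement:** the top and wrist cameras differed by up to 4 mm on the weight and jar start positions. I used mainly the close-up wrist readings.

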